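# Close and lock a digestion vessel with its two-pin key

### The arm

A 7-joint arm with a two-finger parallel gripper is mounted at the origin on a cart in front of the work surface, level with it; the furniture and walls round the work are solid. World frame = base frame: x ahead of the robot, y to its left, z up, the work surface at z = 0. Lengths are in m, angles in rad, forces in N, time in s.
With the tool pointing down it reaches from about 0.4 to 0.85 m from the base axis. Payload 10.4 kg.
Tool frame: the origin (TCP) lies between the finger pads; the fingertips stand 25 mm ahead of it and the grasp point (between the pads) lies 6 mm ahead of it; x points along the fingers, y is the direction in which the jaws open and shut, and the axes are right-handed (so a half turn about x gives the same grasp; the last joint's range is limited). The gripper opens to 87 mm and grips with 3 to 60 N. Pads are 19 mm wide; open, the fingers measure 117 mm over their backs; the gripper's body (75 mm by 190 mm) begins 51 mm behind the grasp point.
Start: joints at [1.2, 0.332, -0.065, 1.46, 0.022, 1.35, -0.088], TCP at [0.213, -0.588, 0.248] pointing down, gripper open.
Joint ranges: [-2.6, 2.6], [-0.5, 2.12], [-1.47, 1.34], [0.16, 2.42], [-1.27, 4.41], [0.06, 2.06], [-2.6, 2.6]. Speed limits (rad/s): [2.22, 2.22, 2.79, 2.79, 3.14, 3.14, 3.14].

### API

Orientations are given as a unit quaternion [x, y, z, w].
In Python, from bench import r gives the robot as it stands.
- The arm moves only by the shell command python3 -m pendant 'ROWS' [FORCE]. ROWS is JSON, a list of rows, each an object with "translation": the shift along the world's x, y, z in cm, a list of three; "angular": the turn, a rotation vector about the world's x, y, z in degrees, a list of three; "hand": the opening, from -1 (shut) to 1 (fully open). In form: [{"translation": [dx, dy, dz], "angular": [wx, wy, wz], "hand": hand}, ...]. A call has 1 to 20 rows; each row shifts and turns the commanded pose from where the row before left it; what a row does not reach is not made up. A row lasts 1/10 s, in which the tool goes at most 50 mm and 8.59 degrees, less where a joint would pass 70% of its speed; a pose out of reach is approached as far as the arm can. A call is refused whole if a number of a shift passes 5 or a number of a turn 8.59, either way. A call with a gripper value outside its range is refused whole. The fingers move at their own pace and stop on an object; FORCE is the grip in N (left out, the last holds). Time passes only in rows, so rows that do not move let the fingers close. It gives the time, the measured TCP pose, the force and the opening at its end, in the units of the state.
- r.read_state(): the state, without advancing time (a new reading comes with each control period).
- r.camera(name): name is "scene" or "top"; returns the picture (480x640x3 uint8, red, green, blue); there is no depth.
- r.camera_info(name): a dict with "fx", "fy", "cx", "cy" (pixels), "distortion" ([k1, k2, p1, p2, k3] as OpenCV has them; the pictures are not rectified), "rvec" (rotation vector, rad) and "tvec" (3), from world to camera coordinates, as OpenCV has them. Camera axes: x right, y down, z forward; pixel columns grow to the right and rows downward; lengths in m; the calibration is good to about 2 mm. A picture is of the moment at which its call begins. camera_info takes no time and is no camera call.
- r.close_job(): hands the job in, once; it reports no verdict.
Trained networks look in the newest picture that a camera, given by its name, has taken for a name from the list of things; names that differ only in an ending like _2 or _b are one class to them, and where a whole thing is asked for, a point or a joint stands for the part that bears it (a point fixed in the world has none). Each returns a list of dicts, best first, with "confidence" (0 to 1); they miss things now and then, are a little off and sometimes report something else, mostly with a low value. They report only what shows in the picture. A call takes as long as a camera call. They do not tell look-alikes from the thing itself.
- r.find_in(camera, name): "point" ([row, column] in pixels, amid what is visible of it).
- r.mark_of(camera, name): "point" ([row, column] in pixels: a listed point, or the origin of a listed thing).
The state is a dict: "time": time; "joint_positions": joint angles; "joint_vel": joint speeds; "joint_torque": joint torques, N m; "ee_pos": TCP position; "eef_rot": TCP orientation; "ft_force": force on the tool from outside, world axes, zero at the start; "torque": the same for the moment, N m; "width": finger opening in m.
Only numpy, scipy, OpenCV 4.12 (cv2) and the standard library are available. Lean on these libraries where they do the work, as an engineer would, in place of code of your own. Each camera call takes 0.05 s, during which the arm holds its last target.

### The job

Close the digestion vessel for its run: take the two-pin key from the stand, feel both its pins fully into two opposite holes of the closing ring and turn the ring clockwise until it stops. Then lock it by pushing the locking pin fully home through the ring's ear and the vessel's ear below, and leave the key back in its place in the stand. Do not push on the vessel or its ring with the gripper itself, and leave the jar, the bottles and the beaker standing where they are.

Things in the scene. Friction and masses are not known exactly. Their poses are not given: they have to be found in the camera images.
- vessel: steel digestion vessel clamped by two jaws on a 130 x 150 x 12 mm plate, fixed to the bench. Origin on its axis at bench height, z up. The closing ring (96 mm across) on top turns on this axis. At its stop the ring's ear lies over the vessel's own ear, on the -x side; both ears have a 14 mm hole 61 mm from the axis; ring ear 78.5 to 94 mm high, vessel ear 66 to 78 mm, free space below
- vessel_ring_top (a point): centre of the closing ring's upper face, 94 mm above the bench (does not turn with the ring). Ring: 15.5 mm thick, eight 10 mm through holes 45 deg apart on a 30 mm radius, one ear in line with a hole. Its angle is not reported: see or feel it. It starts 0.35 to 0.75 rad short of its stop, turns clockwise from above against 0.22 to 0.3 N m of friction and stays where left
- vessel_ear_hole (a point): mouth of the hole in the vessel's fixed ear, 78 mm above the bench; with the ring closed, the mouth of the ring's ear lies 16 mm straight above it
- key_grip (a point): centre of the T-bar handle of the two-pin key. z up along its shank, y along T-bar and line of pins. T-bar 92 (y) x 16 (x) x 22 mm high, its middle 97 mm above the pin tips; below it a 14 mm shank and a foot bar 80 (y) x 18 x 14 mm with two downward pins, 8 mm thick, 10 mm long (last 3 mm tapered), at y = +30 and -30 mm. 108 mm high, 0.3 kg
- key_foot (a point): centre of the underside of the key's foot bar, which lies on the ring when the pins are fully in; 10 mm above the pin tips, 87 mm below key_grip; same axes as key_grip
- stand_key_place (a point): centre of the key's place on the upper face of the stand (fixed 160 x 90 mm plate on posts, upper face 56 mm above the bench), midway between two 12 mm holes at y = +30 and -30 mm of this frame for the key's pins; z up. key_foot lies here when the key is in its place
- stand_pin_hole (a point): mouth of the 14 mm hole in the stand in which the locking pin stands at first, 85 mm from stand_key_place in its -x direction
- pin_grip (a point): middle of the round grip of the locking pin: grip 21 mm in diameter and 44 mm long with a flat top 20 mm above this point; below it a collar 26 mm in diameter and 6 mm thick, then a 12 mm shank, 45 mm long below the collar, its last 5 mm tapered. z up along the pin. Overall 95 mm, 0.1 kg
- pin_collar (a point): centre of the underside of the locking pin's collar, 30 mm below pin_grip and 45 mm above the pin's tip; it lies on the ring's ear when the pin is home
- jar: small jar with a screw cap, 41 mm in diameter, 53 mm high; origin at its underside; stands between the vessel and the stand; not to be moved
- reagent_bottle: white bottle with a screw cap, 50 mm in diameter, 100 mm high; origin at its underside; between the vessel and the stand; not to be moved
- beaker: glass beaker, 76 mm across, 85 mm high; origin at its underside; behind the white bottle; not to be moved
- reagent_bottle_2: second white bottle of the same kind, 50 mm in diameter, 100 mm high; origin at its underside; at the back, right of the monitor; not to be moved
There are look-alikes about, which are no part of the job. What is shaped like the part that bears key_grip but blue is not meant.

How it is judged:
By the outcome, as a careful person would: the job done as asked, in the order asked, and still so for the second after the job is handed in, with the robot touching nothing.
It also fails if it takes over 72 s, if anything falls off the work surface, if the arm or the gripper's body presses on something with over 40 N, if the wrist force passes 120 N, or if a joint passes its speed limit or range.

## Working session

There is one attempt and no reset: what is moved stays moved. The work goes in short steps, Python scripts to look and compute and a shell command to move; the robot and the scene stay as the last step left them, time stands still between calls to the robot, and variables do not carry over. Pictures are saved under pics/ and viewed, and the job is handed in when it is done.

```bash
ls -la; mkdir -p pics; cat > h.py <<'E'
import numpy as np, cv2
from bench import r
def shot(cam,name):
    im=r.camera(cam); cv2.imwrite(f'pics/{name}.png',im[:,:,::-1]); return im
def ray(cam,px):
    ci=r.camera_info(cam)
    K=np.array([[ci['fx'],0,ci['cx']],[0,ci['fy'],ci['cy']],[0,0,1]])
    u=cv2.undistortPoints(np.array([[[px[1],px[0]]]],float),K,np.array(ci['distortion'],float)).ravel()
    R,_=cv2.Rodrigues(np.array(ci['rvec'],float)); t=np.array(ci['tvec'],float)
    o=-R.T@t.ravel(); d=R.T@np.array([u[0],u[1],1]); return o,d/np.linalg.norm(d)
def atz(cam,px,z):
    o,d=ray(cam,px); return o+d*(z-o[2])/d[2]
def proj(cam,P):
    ci=r.camera_info(cam)
    K=np.array([[ci['fx'],0,ci['cx']],[0,ci['fy'],ci['cy']],[0,0,1]])
    p,_=cv2.projectPoints(np.array(P,float).reshape(-1,1,3),np.array(ci['rvec'],float),np.array(ci['tvec'],float),K,np.array(ci['distortion'],float))
    return p.reshape(-1,2)[:,::-1] # row,col
def tri(p1,p2):
    o1,d1=ray('scene',p1);o2,d2=ray('top',p2)
    A=np.stack([d1,-d2],1);s=np.linalg.lstsq(A,o2-o1,rcond=None)[0]
    a=o1+s[0]*d1;b=o2+s[1]*d2
    return (a+b)/2,np.linalg.norm(a-b)
E
python3 - <<'E'
from h import *
shot('scene','s0');shot('top','t0')
for c in('scene','top'): print(r.camera_info(c))
for c in('scene','top'):
    for n in['vessel_ring_top','vessel_ear_hole','key_grip','key_foot','stand_key_place','stand_pin_hole','pin_grip','pin_collar','jar','reagent_bottle','beaker','vessel']:
        print(c,n,[(np.round(d['point']).tolist(),round(d['confidence'],2)) for d in r.mark_of(c,n)])
print(r.read_state())
E
```

```text
total 12
drwxr-xr-x  3 agent agent 4096 Dec  6 22:40 .
drwxr-xr-x 23 root  root  4096 Dec  6 22:40 ..
drwxr-xr-x  2 agent agent 4096 Dec  6 22:40 pics
{'fx': 520.6737882554265, 'fy': 520.6737882554265, 'cx': 315.7456610322689, 'cy': 242.62674361217404, 'distortion': array([-0.14146073,  0.        ,  0.        ,  0.        ,  0.        ]), 'rvec': array([ 1.85444502, -1.02527766,  0.64309811]), 'tvec': array([-0.2687237 ,  0.29313619,  0.65291834])}
{'fx': 582.7541419491544, 'fy': 582.7541419491544, 'cx': 317.17110573045204, 'cy': 239.53680685630192, 'distortion': array([-0.06371901,  0.        ,  0.        ,  0.        ,  0.        ]), 'rvec': array([ 2.1434773 , -2.19830334,  0.09964022]), 'tvec': array([-0.01229067,  0.504801  ,  1.18728554])}
scene vessel_ring_top [([221.0, 238.0], 0.95)]
scene vessel_ear_hole [([244.0, 230.0], 0.62), ([222.0, 239.0], 0.5)]
scene key_grip [([260.0, 181.0], 0.84), ([262.0, 441.0], 0.65)]
scene key_foot [([305.0, 438.0], 0.89), ([296.0, 190.0], 0.64)]
scene stand_key_place [([306.0, 436.0], 0.9)]
scene stand_pin_hole [([327.0, 409.0], 0.74)]
scene p
[... 893 characters left out ...]
oint_positions': array([ 1.20039823,  0.33222197, -0.06470861,  1.4601138 ,  0.02159342,
        1.34989117, -0.08849996]), 'joint_vel': array([ 8.42076914e-04, -1.73039222e-05, -1.02520763e-03, -3.68151267e-04,
        3.77060272e-04,  7.22602754e-04,  1.05894598e-03]), 'joint_torque': array([-3.31848714e-04, -6.23043036e+01,  2.41215999e-02, -3.90114748e+01,
       -6.12831954e-02,  3.15882603e-02,  3.54850579e-05]), 'ee_pos': array([ 0.21304672, -0.58758476,  0.24755522]), 'eef_rot': array([ 0.69645451,  0.12233115, -0.69642809,  0.12236875]), 'ft_force': array([ 0.37148901,  0.4795926 , -0.3941501 ]), 'torque': array([-0.0007955 , -0.00561446,  0.04608239]), 'width': 0.08699385691937585}
```

View pics/s0.png

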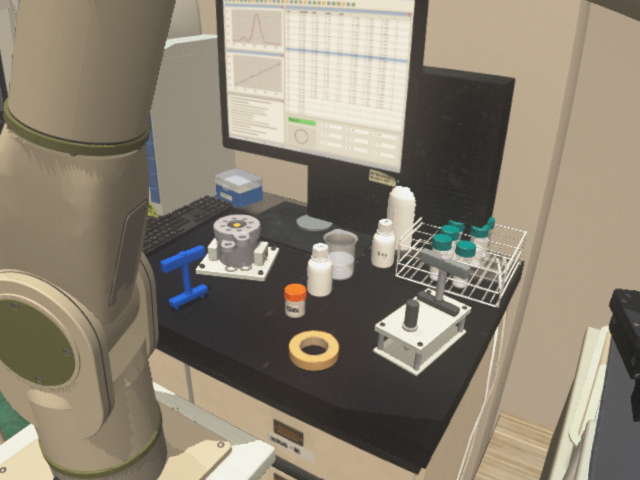

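View pics/t0.png

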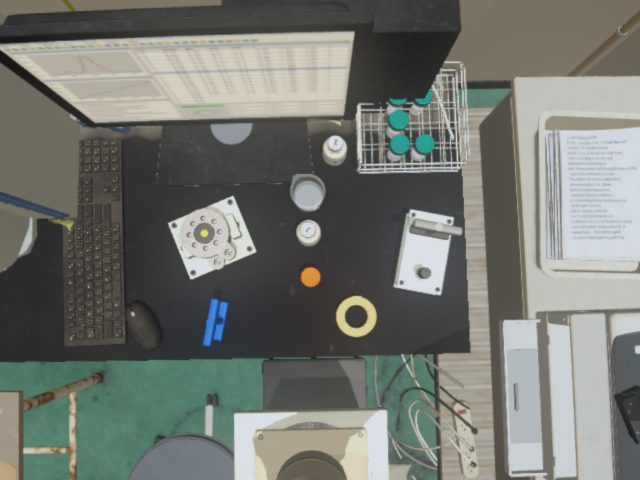

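The grey key stands in the stand: T-bar at scene (262,441), top (231,438). The look-alike is the blue key at scene (260,181), top (325,210). The locking pin is at scene (313,412), top (272,425), and the vessel at top (234,205). I choose the grey key and check it in close crops.

```bash
python3 - <<'E'
from h import *
t=cv2.imread('pics/t0.png');s=cv2.imread('pics/s0.png')
a=cv2.resize(t[185:285,160:265],None,fx=5.5,fy=5.5,interpolation=cv2.INTER_CUBIC)
b=cv2.resize(t[200:300,385:475],None,fx=5.5,fy=5.5,interpolation=cv2.INTER_CUBIC)
cv2.imwrite('pics/tv.png',a);cv2.imwrite('pics/ts.png',b)
c=cv2.resize(s[200:290,190:290],None,fx=6,fy=6,interpolation=cv2.INTER_CUBIC)
d=cv2.resize(s[240:375,365:485],None,fx=4.4,fy=4.4,interpolation=cv2.INTER_CUBIC)
cv2.imwrite('pics/sv.png',c);cv2.imwrite('pics/ss.png',d)
P={'ring':[(221,238),(234,202)],'earh':[(244,230),(263,216)],'kg':[(262,441),(231,438)],'kf':[(305,438),(232,430)],'skp':[(306,436),(228,426)],'sph':[(327,409),(270,422)],'pg':[(313,412),(272,427)],'pc':[(328,411),(274,420)],'jar':[(311,292),(276,311)],'rb':[(291,318),(236,308)],'rb2':[(261,381),(155,331)],'beaker':[(273,339),(196,309)],'vessel':[(261,240),(238,213)],'blue':[(260,181),(325,210)]}
for k,(p,q) in P.items(): 
    x,e=tri(p,q);print(k,x.round(4),round(e,4))
E
```

```text
ring [0.5156 0.1975 0.0992] 0.006
earh [0.4596 0.1744 0.076 ] 0.0063
kg [ 0.5019 -0.2496  0.1478] 0.0044
kf [ 0.5101 -0.2528  0.0583] 0.0023
skp [ 0.5196 -0.2469  0.0484] 0.0022
sph [ 0.4331 -0.2328  0.0519] 0.006
pg [ 0.4276 -0.2366  0.0849] 0.0062
pc [ 0.4273 -0.233   0.0531] 0.0044
jar [ 0.4273 -0.0064  0.0009] 0.0088
rb [ 0.5148 -0.0055 -0.0025] 0.0003
rb2 [ 6.892e-01 -6.060e-02  6.000e-04] 0.003
beaker [ 0.5999 -0.0082 -0.0023] 0.0039
vessel [0.5157 0.1952 0.0031] 0.0015
blue [0.3372 0.186  0.0932] 0.0023
```

View pics/tv.png

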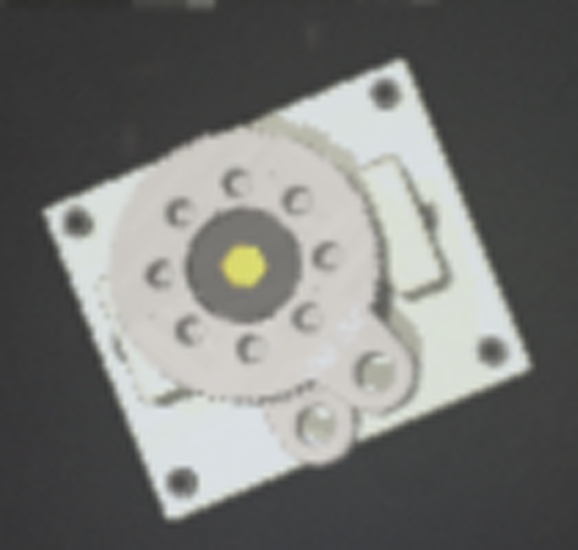

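View pics/ts.png

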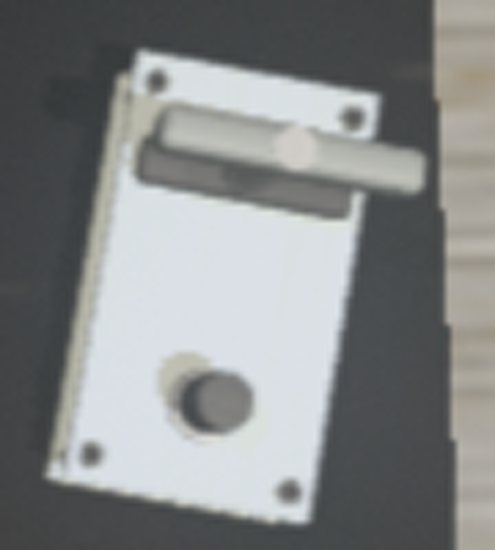

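View pics/sv.png

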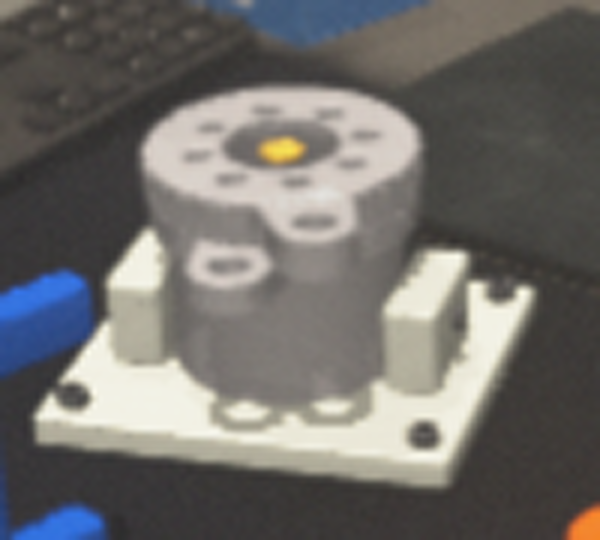

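View pics/ss.png

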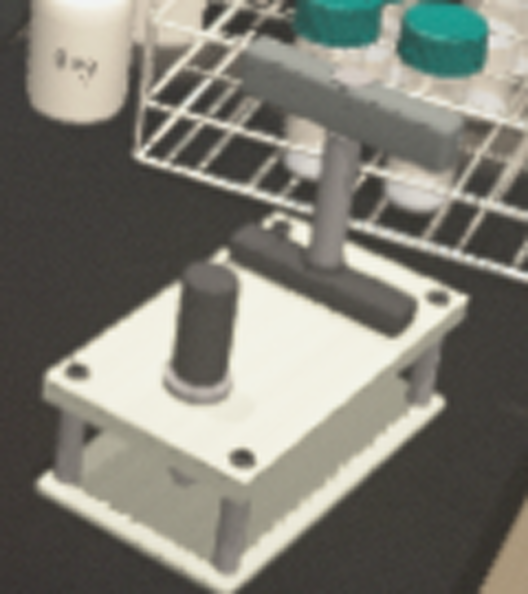

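```bash
cat > fit.py <<'E'
from h import *
from scipy.optimize import least_squares
def cr(pts,off,s): return [((y+.5)/s-.5+off[0],(x+.5)/s-.5+off[1]) for x,y in pts]
def rz(a): return np.array([[np.cos(a),-np.sin(a),0],[np.sin(a),np.cos(a),0],[0,0,1]])
# vessel
TH=cr([(237,183),(299,200),(329,256),(308,317),(252,348),(191,330),(162,273),(181,212)],(185,160),5.5)
SH=cr([(266,110),(330,113),(367,134),(352,163),(296,181),(231,179),(197,156),(210,127)],(200,190),6)
te=cr([(378,370),(318,425)],(185,160),5.5); se=cr([(316,220),(231,265)],(200,190),6)
tc=cr([(44,210),(404,60),(530,368),(170,520)],(185,160),5.5)
def model(p):
    x,y,yaw,d=p
    o=np.array([x,y,0]); ring=yaw+np.pi+d  # ring ear world angle
    ang=[ring+k*np.pi/4 for k in range(8)]
    H=[o+[.03*np.cos(a),.03*np.sin(a),.094] for a in ang]
    E=[o+[.061*np.cos(ring),.061*np.sin(ring),.094],o+[.061*np.cos(yaw+np.pi),.061*np.sin(yaw+np.pi),.078]]
    return H,E
def res(p,cams=('top','scene'),full=False):
    H,E=model(p); r_=[]
    for c,hh,ee in(('top',TH,te),('scene',SH,se)):
        if c not in cams: continue
        q=proj(c,H); 
        for m in hh:
            d=q-np.array(m); r_.append(d[np.argmin((d**2).sum(1))])
        r_.extend(proj(c,E)-np.array(ee))
    return np.array(r_) if full else np.array(r_).ravel()
if __name__=='__main__':
    for cams in(('top','scene'),('top',),('scene',)):
        best=None
        for d0 in np.arange(.3,.85,.1):
            for y0 in (0.2,0.4,.6):
              s=least_squares(res,[.515,.196,y0,d0],args=(cams,))
              if best is None or s.cost<best.cost: best=s
        print(cams,best.x.round(4),best.cost.round(2),np.abs(best.fun).max().round(2))
        e=np.array([[math for math in r] for r in res(best.x,cams,True)]);
    print(atz('top',tc[0],.012),atz('top',tc[1],.012),atz('top',tc[2],.012),atz('top',tc[3],.012))
    from scipy.spatial.transform import Rotation as R
    print(R.from_quat(r.read_state()['eef_rot']).as_matrix().round(3))
    # stand plate corners at z .056
    st=cr([(140,50),(382,96),(312,522),(48,478)],(200,385),5.5)
    q=np.array([atz('top',m,.056) for m in st]);print(q.round(4),q.mean(0))
    sc=cr([(157,81),(352,118),(288,490),(91,454)],(200,385),5.5); q=np.array([atz('top',m,.056) for m in sc]);print('screws',q.round(4),q.mean(0))
    ss=cr([(281,228),(438,298),(242,458),(76,371)],(240,365),4.4); q=np.array([atz('scene',m,.056) for m in ss]);print('screws',q.round(4),q.mean(0))
    # pin
    print('pintop',atz('top',cr([(222,402)],(200,385),5.5)[0],.106),atz('scene',cr([(213,272)],(240,365),4.4)[0],.106))
    print('bar top ends',[atz('top',m,.154).round(4) for m in cr([(163,122),(424,170)],(200,385),5.5)], 'grip',atz('top',cr([(296,147)],(200,385),5.5)[0],.154),atz('scene',cr([(352,76)],(240,365),4.4)[0],.154))
E
python3 fit.py
```

```text
('top', 'scene') [0.5158 0.197  0.385  0.4842] 4.22 0.73
('top',) [0.5168 0.1967 0.3813 0.4891] 0.22 0.33Traceback (most recent call last):
  File "fit.py", line 31, in <module>
    s=least_squares(res,[.515,.196,y0,d0],args=(cams,))
    return func(*args, **kwargs)
    result = trf(vector_fun.fun, vector_fun.jac, x0, f0, J0, lb, ub, ftol, xtol,
                 gtol, max_nfev, x_scale, loss_function, tr_solver,
                 tr_options.copy(), verbose, callback=callback_wrapped)
    return trf_no_bounds(
        fun, jac, x0, f0, J0, ftol, xtol, gtol, max_nfev, x_scale,
        loss_function, tr_solver, tr_options, verbose, callback=callback)
    J = jac(x)
    self._update_jac()
    ~~~~~~~~~~~~~~~~^^
    self.J = self.jac_wrapped(xp_copy(self.x), f0=self.f)
             ~~~~~~~~~~~~~~~~^^^^^^^^^^^^^^^^^^^^^^^^^^^^
    J, dct = approx_derivative(
             ~~~~~~~~~~~~~~~~~^
        self.fun,
        ^^^^^^^^^
    ...<2 lines>...
        **self.finite_diff_options,
        ^^^^^^^^^^^^^^^^^^^^^^^^^^^
    )
    ^
    J, _nfev = _dense_difference(fun_wrapped, x0, f0, h,
               ~~~~~~~~~~~~~~~~~^^^^^^^^^^^^^^^^^^^^^^^^
                             use_one_sided, method,
                             ^^^^^^^^^^^^^^^^^^^^^^
                             mf)
                             ^^^
    df = [f_eval - f0 for f_eval in f_evals]
                                    ^^^^^^^
    f = np.atleast_1d(self.fun(x, *self.args, **self.kwargs))
                      ~~~~~~~~^^^^^^^^^^^^^^^^^^^^^^^^^^^^^^
    return np.atleast_1d(self.fun(x))
                         ~~~~~~~~^^^
    return self.f(x, *self.args, **self.kwargs)
           ~~~~~~^^^^^^^^^^^^^^^^^^^^^^^^^^^^^^
  File "fit.py", line 21, in res
    q=proj(c,H);
  File "h.py", line 14, in proj
    ci=r.camera_info(cam)
ValueError: time passes only in moves, steps and waits
```

```bash
sed -i 's/^def shot/_C={}\ndef cinf(c):\n    if c not in _C: _C[c]=r.camera_info(c)\n    return _C[c]\ndef shot/; s/ci=r.camera_info(cam)/ci=cinf(cam)/' h.py; sed -i '/math for math/d' fit.py; python3 fit.py
```

```text
('top', 'scene') [0.5158 0.197  0.385  0.4842] 4.22 0.73
('top',) [0.5168 0.1967 0.3813 0.4891] 0.22 0.33
('scene',) [0.5132 0.1961 0.3908 0.4775] 0.18 0.25
[0.54916849 0.29059547 0.012     ] [0.603742   0.15088977 0.012     ] [0.48354354 0.1039923  0.012     ] [0.42893318 0.24232908 0.012     ]
[[ 0.     0.341 -0.94 ]
 [-0.    -0.94  -0.341]
 [-1.     0.    -0.   ]]
[[ 0.5595 -0.2157  0.056 ]
 [ 0.5402 -0.3048  0.056 ]
 [ 0.384  -0.2718  0.056 ]
 [ 0.4026 -0.1757  0.056 ]] [ 0.47156402 -0.24201911  0.056     ]
screws [[ 0.5478 -0.2215  0.056 ]
 [ 0.5322 -0.2933  0.056 ]
 [ 0.3959 -0.2635  0.056 ]
 [ 0.4109 -0.1918  0.056 ]] [ 0.47170974 -0.24252292  0.056     ]
screws [[ 0.545  -0.2209  0.056 ]
 [ 0.5305 -0.2931  0.056 ]
 [ 0.3941 -0.2634  0.056 ]
 [ 0.4095 -0.1907  0.056 ]] [ 0.46979818 -0.24203973  0.056     ]
pintop [ 0.42697702 -0.23152482  0.106     ] [ 0.42692836 -0.2327771   0.106     ]
bar top ends [array([ 0.5205, -0.2068,  0.154 ]), array([ 0.502 , -0.2948,  0.154 ])] grip [ 0.51088826 -0.25159529  0.154     ] [ 0.50907621 -0.25023555  0.154     ]
```

The crops confirm the choice. The grey key stands with its foot on the white stand plate beside the dark pin, and the blue key lies elsewhere. The ring's ear is about 0.486 rad anticlockwise of the vessel's ear. Key place is about (0.510, -0.251), and the ring axis about (0.516, 0.197).

```bash
python3 -m pendant '[{"translation":[1.98,2.25,0],"angular":[0,0,3.87],"hand":1},{"translation":[1.98,2.25,0],"angular":[0,0,3.87],"hand":1},{"translation":[1.98,2.25,0],"angular":[0,0,3.87],"hand":1},{"translation":[1.98,2.25,0],"angular":[0,0,3.87],"hand":1},{"translation":[1.98,2.25,0],"angular":[0,0,3.87],"hand":1},{"translation":[1.98,2.25,0],"angular":[0,0,3.87],"hand":1},{"translation":[1.98,2.25,0],"angular":[0,0,3.87],"hand":1},{"translation":[1.98,2.25,0],"angular":[0,0,3.87],"hand":1},{"translation":[1.98,2.25,0],"angular":[0,0,3.87],"hand":1},{"translation":[1.98,2.25,0],"angular":[0,0,3.87],"hand":1},{"translation":[1.98,2.25,0],"angular":[0,0,3.87],"hand":1},{"translation":[1.98,2.25,0],"angular":[0,0,3.87],"hand":1},{"translation":[1.98,2.25,0],"angular":[0,0,3.87],"hand":1},{"translation":[1.98,2.25,0],"angular":[0,0,3.87],"hand":1},{"translation":[1.98,2.25,0],"angular":[0,0,3.87],"hand":1}]' 60
cat > st.py <<'E'
from h import *
from scipy.spatial.transform import Rotation as R
s=r.read_state();M=R.from_quat(s['eef_rot']).as_matrix()
print('t',round(s['time'],2),'pos',s['ee_pos'].round(4),'q',s['joint_positions'].round(2),'F',s['ft_force'].round(2),'T',s['torque'].round(3),'w',round(s['width'],4))
print('toolx',M[:,0].round(3),'tool y yaw',np.arctan2(M[1,1],M[0,1]).round(4))
E
python3 st.py
```

```text
time: 2.8
ee_pos: [0.5114, -0.2479, 0.2476]
eef_rot: [0.548, 0.446, -0.548, 0.446]
ft_force: [0.4, -0.1, -0.8]
width: 0.0869
t 2.8 pos [ 0.5114 -0.2479  0.2476] q [ 0.76  0.24 -0.46  1.6   0.11  1.33  0.08] F [ 0.36 -0.1  -0.82] T [-0.027 -0.029  0.021] w 0.0869
toolx [ 0.  0. -1.] tool y yaw -0.2043
```

```bash
python3 -m pendant '[{"translation":[-0.1,-0.25,-1.5],"angular":[0,0,-0.4],"hand":1},{"translation":[0,0,-1.5],"angular":[0,0,0],"hand":1},{"translation":[0,0,-1.5],"angular":[0,0,0],"hand":1},{"translation":[0,0,-1.5],"angular":[0,0,0],"hand":1},{"translation":[0,0,-1.5],"angular":[0,0,0],"hand":1},{"translation":[0,0,-1.5],"angular":[0,0,0],"hand":1},{"translation":[0,0,-0.86],"angular":[0,0,0],"hand":1},{"translation":[0,0,0],"angular":[0,0,0],"hand":1}]'
python3 - <<'E'
from h import *
import st
a=shot('scene','s1');b=shot('top','t1')
cv2.imwrite('pics/g1.png',np.hstack([cv2.resize(a[180:370,350:520,::-1],(460,514)),cv2.resize(b[140:320,360:500,::-1],(400,514))])[:, :800])
E
```

```text
time: 3.6
ee_pos: [0.5083, -0.2524, 0.1475]
eef_rot: [-0.551, -0.444, 0.551, -0.442]
ft_force: [0.3, 0.2, 0.4]
width: 0.0869
t 3.6 pos [ 0.5083 -0.2524  0.1475] q [ 0.76  0.32 -0.45  1.72  0.15  1.14  0.05] F [0.25 0.21 0.45] T [-0.002 -0.085 -0.007] w 0.0869
toolx [-0.002  0.001 -1.   ] tool y yaw -0.217
```

View pics/g1.png

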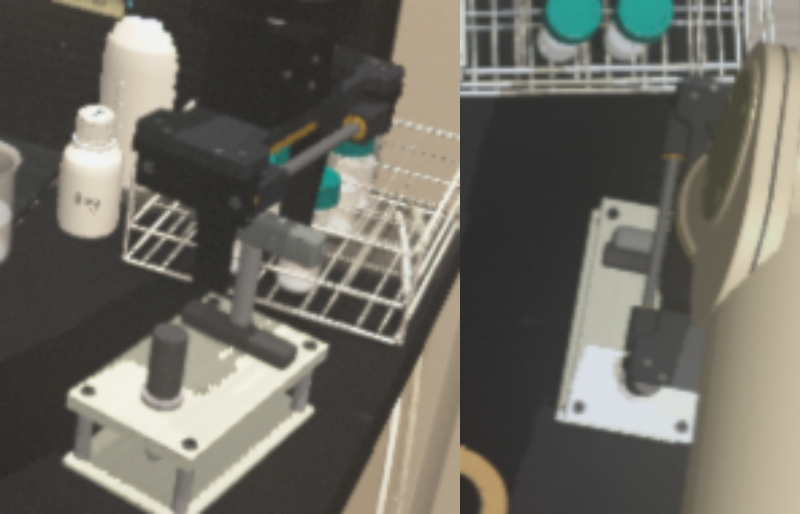

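The picture shows the open fingers on both sides of the grey T-bar (crop left, about (285,240)), clear of the pin and the rack. Closing now.

```bash
python3 -m pendant '[{"translation":[0,0,0],"angular":[0,0,0],"hand":-1},{"translation":[0,0,0],"angular":[0,0,0],"hand":-1},{"translation":[0,0,0],"angular":[0,0,0],"hand":-1},{"translation":[0,0,0],"angular":[0,0,0],"hand":-1},{"translation":[0,0,0],"angular":[0,0,0],"hand":-1},{"translation":[0,0,0],"angular":[0,0,0],"hand":-1},{"translation":[0,0,0],"angular":[0,0,0],"hand":-1}]' 60; python3 st.py
```

```text
time: 4.4
ee_pos: [0.509, -0.2526, 0.149]
eef_rot: [0.551, 0.443, -0.551, 0.443]
ft_force: [-0.1, -0.4, 1.0]
width: 0.0387
t 4.4 pos [ 0.509  -0.2526  0.149 ] q [ 0.76  0.32 -0.45  1.72  0.15  1.14  0.05] F [-0.1  -0.44  1.05] T [-0.033 -0.09   0.046] w 0.0387
toolx [ 0.  0. -1.] tool y yaw -0.2169
```

```bash
python3 -m pendant '[{"translation":[0,0,0],"angular":[0,0,0],"hand":-1},{"translation":[0,0,0],"angular":[0,0,0],"hand":-1},{"translation":[0,0,0],"angular":[0,0,0],"hand":-1},{"translation":[0,0,0],"angular":[0,0,0],"hand":-1},{"translation":[0,0,0],"angular":[0,0,0],"hand":-1},{"translation":[0,0,0],"angular":[0,0,0],"hand":-1}]' 60; python3 st.py
```

```text
time: 5.0
ee_pos: [0.509, -0.2526, 0.1489]
eef_rot: [0.551, 0.443, -0.551, 0.443]
ft_force: [-0.3, -0.1, 0.0]
width: 0.0157
t 5.0 pos [ 0.509  -0.2526  0.1489] q [ 0.76  0.32 -0.45  1.72  0.15  1.14  0.05] F [-0.33 -0.09  0.02] T [-0.078 -0.102 -0.064] w 0.0157
toolx [ 0.  0. -1.] tool y yaw -0.2168
```

```bash
python3 -m pendant '[{"translation":[0,0,0.8],"angular":[0,0,0],"hand":-1},{"translation":[0,0,1.5],"angular":[0,0,0],"hand":-1},{"translation":[0,0,2.5],"angular":[0,0,0],"hand":-1},{"translation":[0,0,2.5],"angular":[0,0,0],"hand":-1},{"translation":[0,0,2.0],"angular":[0,0,0],"hand":-1},{"translation":[0,0,0.7],"angular":[0,0,0],"hand":-1},{"translation":[0,0,0],"angular":[0,0,0],"hand":-1}]' 60; python3 st.py; python3 - <<'E'
from h import *
a=shot('scene','s2');b=shot('top','t2')
cv2.imwrite('pics/g2.png',np.hstack([cv2.resize(a[140:350,350:520,::-1],(416,514)),cv2.resize(b[140:320,360:490,::-1],(371,514))])[:, :800])
E
```

```text
time: 5.7
ee_pos: [0.5095, -0.2527, 0.2504]
eef_rot: [0.551, 0.442, -0.551, 0.444]
ft_force: [-0.5, -0.1, -2.5]
width: 0.0156
t 5.7 pos [ 0.5095 -0.2527  0.2504] q [ 0.77  0.24 -0.45  1.59  0.11  1.33  0.08] F [-0.48 -0.1  -2.53] T [-0.015 -0.06  -0.092] w 0.0156
toolx [ 0.002 -0.001 -1.   ] tool y yaw -0.2168
```

View pics/g2.png

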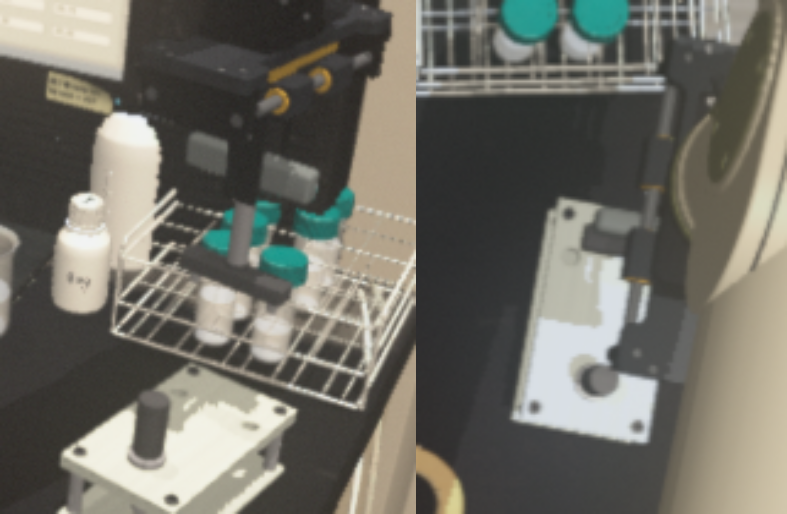

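The key hangs upright in the gripper (foot at about (240,275) in the left crop), clear of the stand. The pin stands undisturbed. Next, over to the ring.

```bash
python3 -m pendant '[{"translation":[0,1.5,0],"angular":[0,0,1.0],"hand":-1},{"translation":[0.05,3.0,0],"angular":[0,0,1.1],"hand":-1},{"translation":[0.05,3.0,0],"angular":[0,0,1.1],"hand":-1},{"translation":[0.05,3.0,0],"angular":[0,0,1.1],"hand":-1},{"translation":[0.05,3.0,0],"angular":[0,0,1.1],"hand":-1},{"translation":[0.05,3.0,0],"angular":[0,0,1.1],"hand":-1},{"translation":[0.05,3.0,0],"angular":[0,0,1.1],"hand":-1},{"translation":[0.05,3.0,0],"angular":[0,0,1.1],"hand":-1},{"translation":[0.05,3.0,0],"angular":[0,0,1.1],"hand":-1},{"translation":[0.05,3.0,0],"angular":[0,0,1.1],"hand":-1},{"translation":[0.05,3.0,0],"angular":[0,0,1.1],"hand":-1},{"translation":[0.05,3.0,0],"angular":[0,0,1.1],"hand":-1},{"translation":[0.05,3.0,0],"angular":[0,0,1.1],"hand":-1},{"translation":[0.05,3.0,0],"angular":[0,0,1.1],"hand":-1},{"translation":[0.05,3.0,0],"angular":[0,0,1.1],"hand":-1},{"translation":[0,1.4,0],"angular":[0,0,0.8],"hand":-1},{"translation":[0,0,0],"angular":[0,0,0],"hand":-1},{"translation":[0,0,0],"angular":[0,0,0],"hand":-1}]' 60; python3 st.py
```

```text
time: 7.6
ee_pos: [0.5154, 0.1966, 0.2488]
eef_rot: [0.478, 0.521, -0.479, 0.521]
ft_force: [1.0, -0.4, -2.4]
width: 0.0155
t 7.6 pos [0.5154 0.1966 0.2488] q [ 0.23  0.26 -0.79  1.62  0.19  1.34 -0.5 ] F [ 1.02 -0.36 -2.44] T [-0.02  -0.047  0.023] w 0.0155
toolx [-0.    -0.001 -1.   ] tool y yaw 0.0844
```

```bash
python3 -m pendant '[{"translation":[0,0,-1.2],"angular":[0,0,0],"hand":-1},{"translation":[0,0,-1.2],"angular":[0,0,0],"hand":-1},{"translation":[0,0,-1.2],"angular":[0,0,0],"hand":-1},{"translation":[0,0,-0.8],"angular":[0,0,0],"hand":-1},{"translation":[0,0,-0.2],"angular":[0,0,0],"hand":-1},{"translation":[0,0,0],"angular":[0,0,0],"hand":-1},{"translation":[0,0,0],"angular":[0,0,0],"hand":-1},{"translation":[0,0,0],"angular":[0,0,0],"hand":-1}]' 60; python3 st.py; python3 - <<'E'
from h import *
a=shot('scene','s3');b=shot('top','t3')
cv2.imwrite('pics/g3.png',cv2.resize(a[130:290,180:300,::-1],(450,600),interpolation=cv2.INTER_CUBIC))
cv2.imwrite('pics/g3t.png',cv2.resize(b[150:310,130:290,::-1],(600,600),interpolation=cv2.INTER_CUBIC))
for n in('key_grip','key_foot'):
  for c in('scene','top'): print(c,n,[(np.round(d['point'],1).tolist(),round(d['confidence'],2)) for d in r.mark_of(c,n)])
E
```

```text
time: 8.4
ee_pos: [0.5163, 0.1966, 0.2035]
eef_rot: [0.479, 0.52, -0.478, 0.521]
ft_force: [-0.1, 0.3, -1.9]
width: 0.0157
t 8.4 pos [0.5163 0.1966 0.2035] q [ 0.22  0.29 -0.79  1.68  0.22  1.25 -0.53] F [-0.14  0.26 -1.85] T [-0.004 -0.084 -0.007] w 0.0157
toolx [ 0.001  0.    -1.   ] tool y yaw 0.0834
scene key_grip [([176.0, 233.4], 0.89), ([279.1, 157.8], 0.74)]
top key_grip [([231.6, 428.5], 0.72), ([233.3, 202.3], 0.51)]
scene key_foot [([216.5, 239.4], 0.85), ([294.9, 185.3], 0.56), ([262.9, 381.3], 0.49)]
top key_foot [([233.6, 200.9], 0.47)]
```

View pics/g3.png

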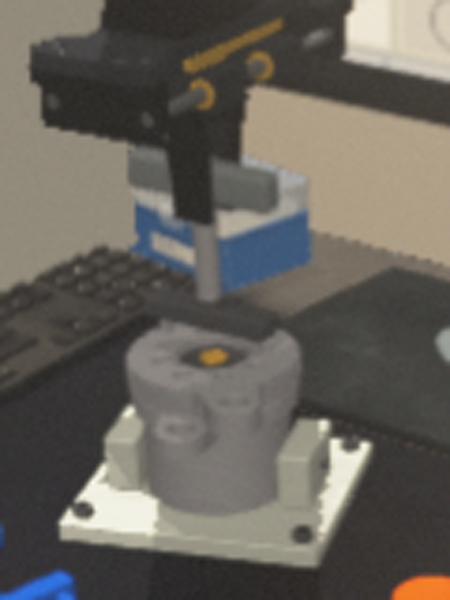

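View pics/g3t.png

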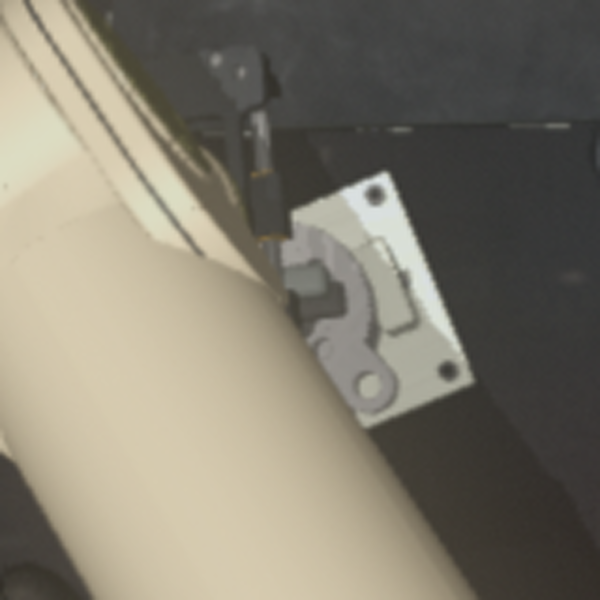

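```bash
cat > ov.py <<'E'
from h import *
def rz(a): return np.array([[np.cos(a),-np.sin(a),0],[np.sin(a),np.cos(a),0],[0,0,1]])
def box(hx,hy,z0,z1): 
    c=[(-hx,-hy),(hx,-hy),(hx,hy),(-hx,hy)]
    E=[]
    for z in(z0,z1):
        for i in range(4): E.append((c[i]+(z,),c[(i+1)%4]+(z,)))
    for i in range(4): E.append((c[i]+(z0,),c[i]+(z1,)))
    return E
def overlay(cam,src,dst,x,y,yaw,zf,win,s,ring=None):
    im=cv2.imread(src)[win[0]:win[1],win[2]:win[3]]
    im=cv2.resize(im,None,fx=s,fy=s,interpolation=cv2.INTER_CUBIC)
    def dl(a,b,col):
        q=proj(cam,[a,b]); q=[(int(round((p[1]+.5-win[2])*s-.5)),int(round((p[0]+.5-win[0])*s-.5))) for p in q]
        cv2.line(im,q[0],q[1],col,1)
    o=np.array([x,y,zf]);M=rz(yaw)
    for a,b in box(.009,.04,0,.014): dl(o+M@a,o+M@b,(0,255,0))
    for a,b in box(.008,.046,.076,.098): dl(o+M@a,o+M@b,(0,255,255))
    for sy in(-.03,.03):
        for sx in(-.004,.004): dl(o+M@[sx,sy,0],o+M@[sx,sy,-.01],(255,0,255))
    if ring:
        rx,ry,ra=ring
        for k in range(8):
            c=np.array([rx+.03*np.cos(ra+k*np.pi/4),ry+.03*np.sin(ra+k*np.pi/4),.094])
            for t in range(12):
                a,b=t*np.pi/6,(t+1)*np.pi/6
                dl(c+[.005*np.cos(a),.005*np.sin(a),0],c+[.005*np.cos(b),.005*np.sin(b),0],(0,0,255))
    cv2.imwrite(dst,im)
E
python3 - <<'E'
from ov import *
overlay('scene','pics/s3.png','pics/o3.png',.5132,.1961,.0834,.1105,(160,235,205,270),8,(.5132,.1961,.869))
overlay('top','pics/t3.png','pics/o3t.png',.5168,.1967,.0834,.1105,(200,275,180,250),8,(.5168,.1967,.869))
E
```

```text
(no output)
```

View pics/o3.png

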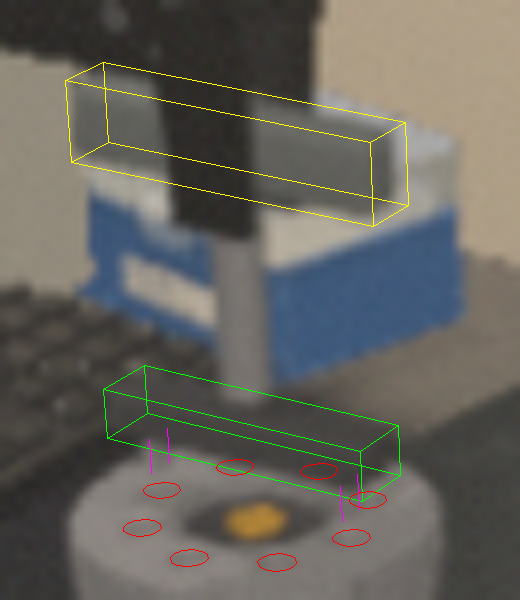

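View pics/o3t.png

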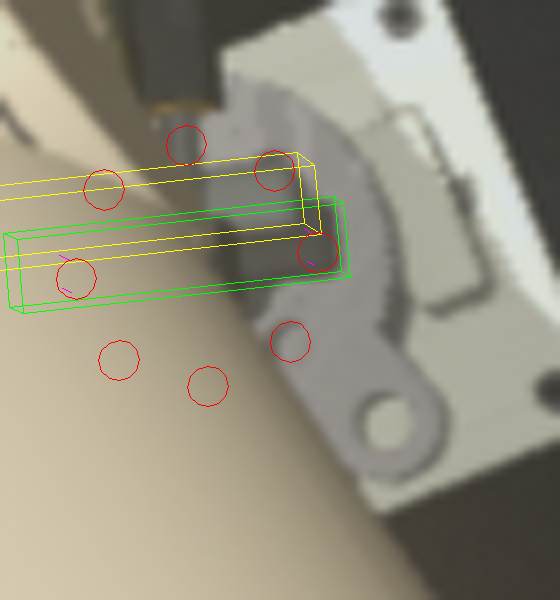

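```bash
python3 - <<'E'
from ov import *
def enh(im,s):
    im=cv2.resize(im,None,fx=s,fy=s,interpolation=cv2.INTER_CUBIC)
    l=cv2.cvtColor(im,cv2.COLOR_BGR2LAB); l[:,:,0]=cv2.createCLAHE(4,(3,3)).apply(l[:,:,0]); return cv2.cvtColor(l,cv2.COLOR_LAB2BGR)
cv2.imwrite('pics/e3t.png',enh(cv2.imread('pics/t3.png')[200:275,180:250],8))
cv2.imwrite('pics/e3s.png',enh(cv2.imread('pics/s3.png')[160:235,205:270],8))
E
```

```text
(no output)
```

View pics/e3t.png

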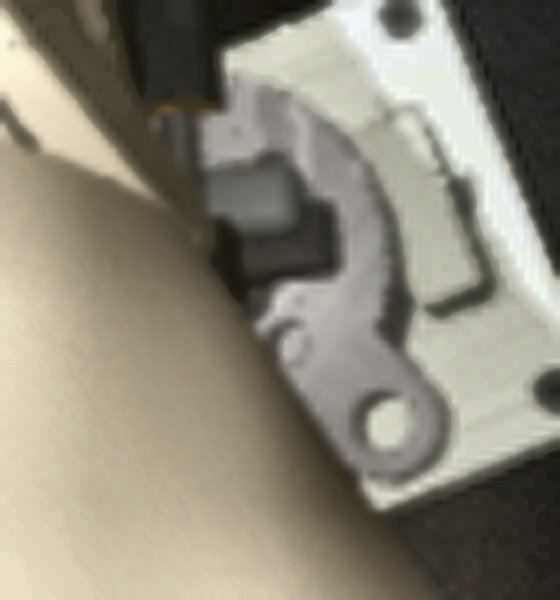

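View pics/e3s.png

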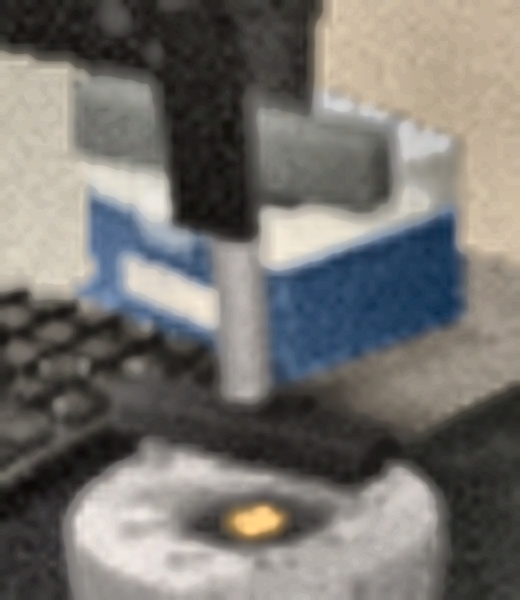

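The foot hangs just above the ring. In scene, the shank midline lies about 0.4 px left of the modelled line; in top, the foot's end is about 1 px left of it. So the key is about 1 mm off in +y and up to 1 mm in +x. I correct by about 1 mm and feel downward.

```bash
python3 -m pendant '[{"translation":[-0.05,-0.1,-0.2],"angular":[0,0,0],"hand":-1},{"translation":[0,0,-0.2],"angular":[0,0,0],"hand":-1},{"translation":[0,0,-0.2],"angular":[0,0,0],"hand":-1},{"translation":[0,0,-0.15],"angular":[0,0,0],"hand":-1},{"translation":[0,0,-0.1],"angular":[0,0,0],"hand":-1},{"translation":[0,0,0],"angular":[0,0,0],"hand":-1}]' 60; python3 st.py
```

```text
time: 9.3
ee_pos: [0.5155, 0.1954, 0.1943]
eef_rot: [0.479, 0.52, -0.479, 0.52]
ft_force: [-0.2, 0.1, -2.4]
width: 0.0158
t 9.3 pos [0.5155 0.1954 0.1943] q [ 0.22  0.3  -0.78  1.7   0.22  1.24 -0.53] F [-0.23  0.06 -2.38] T [-0.015 -0.127  0.001] w 0.0158
toolx [-0.  0. -1.] tool y yaw 0.0834
```

```bash
python3 -m pendant '[{"translation":[0,0,-0.15],"angular":[0,0,0],"hand":-1},{"translation":[0,0,-0.15],"angular":[0,0,0],"hand":-1},{"translation":[0,0,0],"angular":[0,0,0],"hand":-1}]' 60; python3 st.py
```

```text
time: 9.6
ee_pos: [0.5154, 0.1954, 0.1912]
eef_rot: [0.479, 0.52, -0.479, 0.52]
ft_force: [0.1, 0.1, -2.1]
width: 0.0155
t 9.6 pos [0.5154 0.1954 0.1912] q [ 0.22  0.3  -0.78  1.7   0.23  1.23 -0.53] F [ 0.15  0.09 -2.05] T [ 0.063 -0.101 -0.013] w 0.0155
toolx [-0. -0. -1.] tool y yaw 0.0834
```

```bash
python3 -m pendant '[{"translation":[0,0,-0.15],"angular":[0,0,0],"hand":-1},{"translation":[0,0,-0.15],"angular":[0,0,0],"hand":-1},{"translation":[0,0,-0.1],"angular":[0,0,0],"hand":-1},{"translation":[0,0,0],"angular":[0,0,0],"hand":-1}]' 60; python3 st.py;python3 - <<'E'
from h import *
a=shot('scene','s4')
cv2.imwrite('pics/g4.png',cv2.resize(a[150:280,180:300,::-1],(552,598),interpolation=cv2.INTER_CUBIC))
E
```

```text
time: 10.0
ee_pos: [0.5155, 0.1953, 0.1873]
eef_rot: [0.479, 0.52, -0.479, 0.52]
ft_force: [0.3, -0.3, -2.9]
width: 0.0156
t 10.0 pos [0.5155 0.1953 0.1873] q [ 0.22  0.31 -0.78  1.71  0.23  1.22 -0.53] F [ 0.26 -0.29 -2.89] T [-0.024 -0.124 -0.039] w 0.0156
toolx [-0. -0. -1.] tool y yaw 0.0834
```

View pics/g4.png

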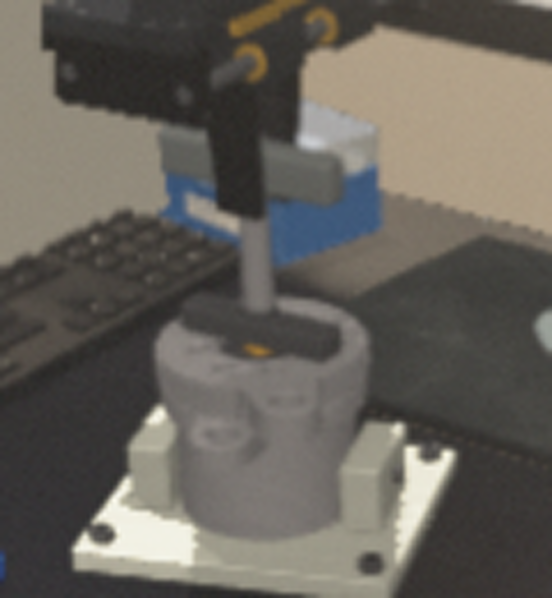

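The foot lies on the ring (crop (255,325)) and no reaction is felt yet. I press lightly to feel the seat.

```bash
python3 -m pendant '[{"translation":[0,0,-0.05],"angular":[0,0,0],"hand":-1},{"translation":[0,0,-0.05],"angular":[0,0,0],"hand":-1},{"translation":[0,0,0],"angular":[0,0,0],"hand":-1}]' 60; python3 st.py
```

```text
time: 10.35
ee_pos: [0.5158, 0.1955, 0.1869]
eef_rot: [0.479, 0.52, -0.479, 0.521]
ft_force: [-1.0, -0.5, 3.4]
width: 0.0156
t 10.35 pos [0.5158 0.1955 0.1869] q [ 0.22  0.31 -0.78  1.71  0.23  1.22 -0.53] F [-1.01 -0.52  3.44] T [-0.171  0.136  0.051] w 0.0156
toolx [ 0.001  0.    -1.   ] tool y yaw 0.0833
```

```bash
python3 -m pendant '[{"translation":[0,0,0],"angular":[0,0,-1.5],"hand":-1},{"translation":[-0.01,0,0],"angular":[0,0,-2.0],"hand":-1},{"translation":[0,0,0],"angular":[0,0,-2.0],"hand":-1},{"translation":[-0.01,0,0],"angular":[0,0,-2.0],"hand":-1},{"translation":[0,0,0],"angular":[0,0,-2.0],"hand":-1},{"translation":[-0.01,0,0],"angular":[0,0,-2.0],"hand":-1}]' 60; python3 st.py
```

```text
time: 10.95
ee_pos: [0.5154, 0.1957, 0.1869]
eef_rot: [0.529, 0.469, -0.529, 0.469]
ft_force: [-0.1, -1.0, 3.3]
width: 0.0154
t 10.95 pos [0.5154 0.1957 0.1869] q [ 0.2   0.3  -0.75  1.71  0.22  1.22 -0.73] F [-0.1  -0.99  3.32] T [-0.095  0.136  0.319] w 0.0154
toolx [ 0.001  0.    -1.   ] tool y yaw -0.1195
```

```bash
python3 -m pendant '[{"translation":[0,0,0],"angular":[0,0,-2.0],"hand":-1},{"translation":[-0.01,0,0],"angular":[0,0,-2.0],"hand":-1},{"translation":[0,0,0],"angular":[0,0,-2.0],"hand":-1},{"translation":[-0.01,0,0],"angular":[0,0,-2.0],"hand":-1},{"translation":[0,0,0],"angular":[0,0,-2.0],"hand":-1},{"translation":[0,0.01,0],"angular":[0,0,-2.0],"hand":-1},{"translation":[0,0,0],"angular":[0,0,-2.0],"hand":-1}]' 60; python3 st.py
```

```text
time: 11.65
ee_pos: [0.515, 0.196, 0.1869]
eef_rot: [0.582, 0.401, -0.582, 0.401]
ft_force: [-1.5, 0.1, 3.2]
width: 0.0156
t 11.65 pos [0.515  0.196  0.1869] q [ 0.17  0.29 -0.72  1.71  0.2   1.22 -0.96] F [-1.52  0.14  3.18] T [0.026 0.429 0.226] w 0.0156
toolx [ 0.  0. -1.] tool y yaw -0.3637
```

```bash
python3 -m pendant '[{"translation":[0,0,0],"angular":[0,0,-1.0],"hand":-1},{"translation":[0,0,0],"angular":[0,0,-1.0],"hand":-1},{"translation":[0,0,0],"angular":[0,0,-1.0],"hand":-1},{"translation":[0,0,0],"angular":[0,0,-1.0],"hand":-1},{"translation":[0,0,0],"angular":[0,0,0],"hand":-1}]' 60; python3 st.py
```

```text
time: 12.15
ee_pos: [0.515, 0.196, 0.1869]
eef_rot: [0.596, 0.381, -0.595, 0.381]
ft_force: [-2.1, 1.1, 6.1]
width: 0.0151
t 12.15 pos [0.515  0.196  0.1869] q [ 0.16  0.29 -0.71  1.71  0.2   1.22 -1.03] F [-2.05  1.06  6.06] T [0.258 0.636 0.215] w 0.0151
toolx [ 0.     0.001 -1.   ] tool y yaw -0.4321
```

```bash
python3 -m pendant '[{"translation":[0,0,0],"angular":[0,0,-1.0],"hand":-1},{"translation":[0,0,0],"angular":[0,0,-1.0],"hand":-1},{"translation":[0,0,0],"angular":[0,0,-1.0],"hand":-1},{"translation":[0,0,0],"angular":[0,0,0],"hand":-1}]' 60; python3 - <<'E'
import st
from h import *
b=shot('top','t5');a=shot('scene','s5')
cv2.imwrite('pics/g5.png',np.hstack([cv2.resize(a[150:280,190:290,::-1],(400,520),interpolation=cv2.INTER_CUBIC),cv2.resize(b[195:285,180:250,::-1],(400,520),interpolation=cv2.INTER_CUBIC)]))
E
```

```text
time: 12.55
ee_pos: [0.5149, 0.1961, 0.1869]
eef_rot: [0.605, 0.366, -0.605, 0.366]
ft_force: [-2.4, 0.5, 5.6]
width: 0.0152
t 12.55 pos [0.5149 0.1961 0.1869] q [ 0.15  0.29 -0.7   1.71  0.2   1.22 -1.08] F [-2.37  0.49  5.65] T [0.212 0.534 0.82 ] w 0.0152
toolx [ 0.  0. -1.] tool y yaw -0.4834
```

View pics/g5.png

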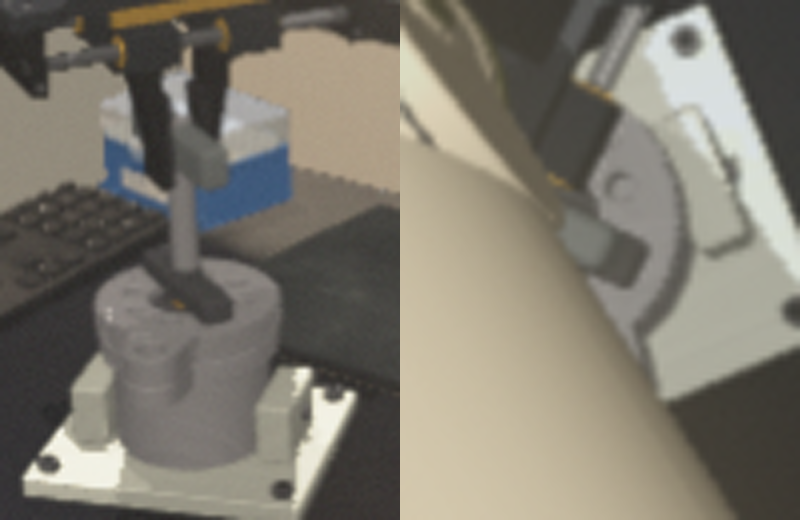

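The ring ear now lies over the vessel ear (left crop (150,345)), and the torque jumped from 0.22 to 0.82 N m: the stop. One more small nudge to confirm, then I relieve the torque and lift.

```bash
python3 -m pendant '[{"translation":[0,0,0],"angular":[0,0,-0.7],"hand":-1},{"translation":[0,0,0],"angular":[0,0,0],"hand":-1}]' 60; python3 st.py; python3 -m pendant '[{"translation":[0,0,0],"angular":[0,0,1.0],"hand":-1},{"translation":[0,0,0],"angular":[0,0,1.0],"hand":-1},{"translation":[0,0,0],"angular":[0,0,0.8],"hand":-1},{"translation":[0,0,0],"angular":[0,0,0],"hand":-1}]'; python3 st.py
```

```text
time: 12.85
ee_pos: [0.5149, 0.1961, 0.1868]
eef_rot: [0.607, 0.362, -0.607, 0.362]
ft_force: [-2.2, 0.5, 5.8]
width: 0.0159
t 12.85 pos [0.5149 0.1961 0.1868] q [ 0.15  0.29 -0.7   1.71  0.2   1.21 -1.09] F [-2.21  0.49  5.82] T [0.167 0.549 0.996] w 0.0159
toolx [ 0.001  0.    -1.   ] tool y yaw -0.495
time: 13.25
ee_pos: [0.515, 0.196, 0.1869]
eef_rot: [0.599, 0.377, -0.598, 0.377]
ft_force: [-1.8, 1.3, 5.6]
width: 0.0157
t 13.25 pos [0.515  0.196  0.1869] q [ 0.16  0.29 -0.71  1.71  0.2   1.22 -1.04] F [-1.85  1.28  5.56] T [0.321 0.623 0.012] w 0.0157
toolx [ 0.     0.001 -1.   ] tool y yaw -0.4471
```

```bash
python3 -m pendant '[{"translation":[0,0,0.3],"angular":[0,0,0],"hand":-1},{"translation":[0,0,0.4],"angular":[0,0,0],"hand":-1},{"translation":[0,0,0.5],"angular":[0,0,0],"hand":-1},{"translation":[0,0,0.6],"angular":[0,0,0],"hand":-1},{"translation":[0,0,1.5],"angular":[0,0,0],"hand":-1},{"translation":[0,0,2],"angular":[0,0,0],"hand":-1},{"translation":[0,0,1],"angular":[0,0,0],"hand":-1},{"translation":[0,0,0],"angular":[0,0,0],"hand":-1}]'; python3 - <<'E'
import st
from h import *
b=shot('top','t6');a=shot('scene','s6')
cv2.imwrite('pics/g6.png',np.hstack([cv2.resize(a[120:280,180:300,::-1],(390,520),interpolation=cv2.INTER_CUBIC),cv2.resize(b[195:285,180:250,::-1],(400,520),interpolation=cv2.INTER_CUBIC)]))
E
```

```text
time: 14.05
ee_pos: [0.5158, 0.1959, 0.2515]
eef_rot: [0.6, 0.376, -0.597, 0.377]
ft_force: [0.4, 0.1, -3.5]
width: 0.0156
t 14.05 pos [0.5158 0.1959 0.2515] q [ 0.17  0.24 -0.71  1.62  0.16  1.34 -1.01] F [ 0.43  0.11 -3.52] T [-0.032 -0.064  0.014] w 0.0156
toolx [ 0.003  0.001 -1.   ] tool y yaw -0.4474
```

View pics/g6.png

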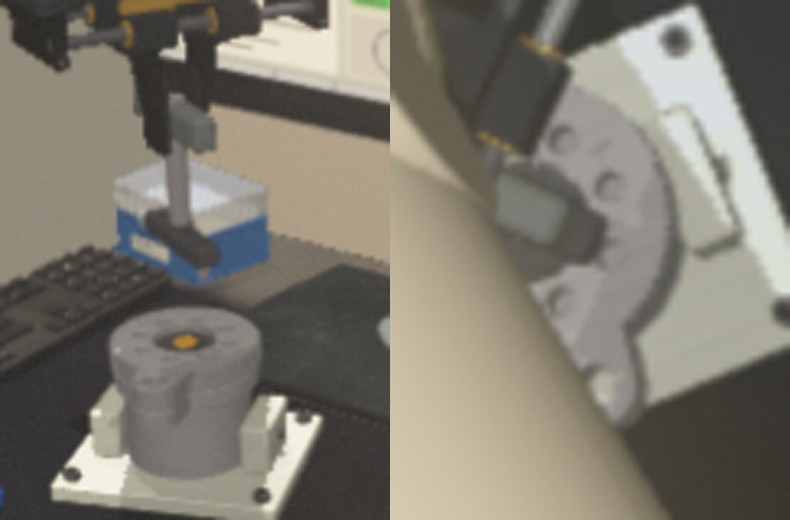

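```bash
python3 -m pendant '[{"translation":[0,-1.5,0],"angular":[0,0,0.8],"hand":-1},{"translation":[-0.04,-3.0,0],"angular":[0,0,0.8],"hand":-1},{"translation":[-0.04,-3.0,0],"angular":[0,0,0.8],"hand":-1},{"translation":[-0.04,-3.0,0],"angular":[0,0,0.8],"hand":-1},{"translation":[-0.04,-3.0,0],"angular":[0,0,0.8],"hand":-1},{"translation":[-0.04,-3.0,0],"angular":[0,0,0.8],"hand":-1},{"translation":[-0.04,-3.0,0],"angular":[0,0,0.8],"hand":-1},{"translation":[-0.04,-3.0,0],"angular":[0,0,0.8],"hand":-1},{"translation":[-0.04,-3.0,0],"angular":[0,0,0.8],"hand":-1},{"translation":[-0.04,-3.0,0],"angular":[0,0,0.9],"hand":-1},{"translation":[-0.04,-3.0,0],"angular":[0,0,0.9],"hand":-1},{"translation":[-0.04,-3.0,0],"angular":[0,0,0.9],"hand":-1},{"translation":[-0.04,-3.0,0],"angular":[0,0,0.9],"hand":-1},{"translation":[-0.04,-3.0,0],"angular":[0,0,0.9],"hand":-1},{"translation":[-0.04,-3.0,0],"angular":[0,0,0.8],"hand":-1},{"translation":[0,-1.36,0],"angular":[0,0,0.7],"hand":-1},{"translation":[0,0,0],"angular":[0,0,0],"hand":-1},{"translation":[0,0,0],"angular":[0,0,0],"hand":-1}]'; python3 st.py
python3 - <<'E'
from h import *
b=shot('top','t7')
cv2.imwrite('pics/g7.png',cv2.resize(b[150:290,160:300,::-1],(600,600),interpolation=cv2.INTER_CUBIC))
E
```

```text
time: 15.95
ee_pos: [0.5093, -0.2522, 0.2486]
eef_rot: [-0.551, -0.444, 0.551, -0.442]
ft_force: [-0.7, 0.1, -1.9]
width: 0.0156
t 15.95 pos [ 0.5093 -0.2522  0.2486] q [ 0.73  0.24 -0.41  1.59  0.1   1.33  0.09] F [-0.66  0.14 -1.88] T [-0.004 -0.125  0.01 ] w 0.0156
toolx [-0.001  0.001 -1.   ] tool y yaw -0.2168
```

View pics/g7.png

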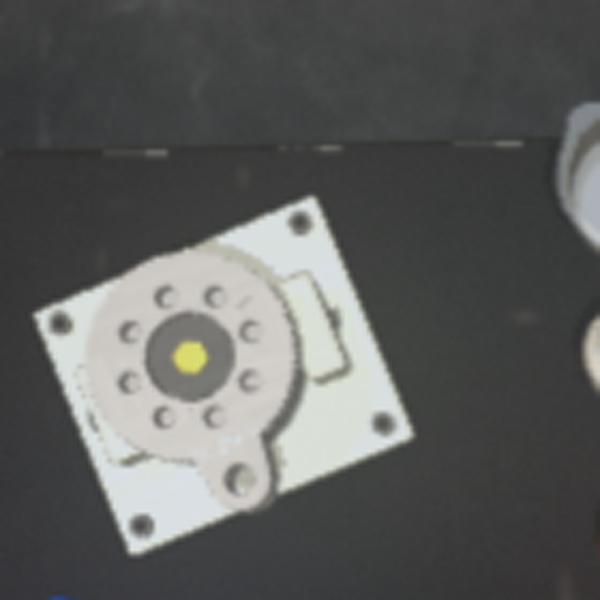

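The ring's ear is exactly over the vessel's ear (crop (241,480)), with only one hole visible. Lowering the key into its place.

```bash
python3 -m pendant '[{"translation":[0,0,-1.5],"angular":[0,0,0],"hand":-1},{"translation":[0,0,-2],"angular":[0,0,0],"hand":-1},{"translation":[0,0,-2],"angular":[0,0,0],"hand":-1},{"translation":[0,0,-1.5],"angular":[0,0,0],"hand":-1},{"translation":[0,0,-0.8],"angular":[0,0,0],"hand":-1},{"translation":[0,0,-0.4],"angular":[0,0,0],"hand":-1},{"translation":[0,0,-0.4],"angular":[0,0,0],"hand":-1},{"translation":[0,0,-0.3],"angular":[0,0,0],"hand":-1},{"translation":[0,0,-0.3],"angular":[0,0,0],"hand":-1},{"translation":[0,0,0],"angular":[0,0,0],"hand":-1}]'; python3 st.py
```

```text
time: 17.0
ee_pos: [0.5094, -0.2531, 0.1574]
eef_rot: [0.551, 0.443, -0.551, 0.443]
ft_force: [-0.0, 0.4, -1.6]
width: 0.0153
t 17.0 pos [ 0.5094 -0.2531  0.1574] q [ 0.73  0.31 -0.41  1.71  0.13  1.15  0.06] F [-0.04  0.37 -1.57] T [-0.014 -0.055 -0.   ] w 0.0153
toolx [ 0. -0. -1.] tool y yaw -0.2169
```

```bash
python3 -m pendant '[{"translation":[0,0,-0.25],"angular":[0,0,0],"hand":-1},{"translation":[0,0,-0.25],"angular":[0,0,0],"hand":-1},{"translation":[0,0,-0.2],"angular":[0,0,0],"hand":-1},{"translation":[0,0,-0.1],"angular":[0,0,0],"hand":-1},{"translation":[0,0,-0.05],"angular":[0,0,0],"hand":-1},{"translation":[0,0,0],"angular":[0,0,0],"hand":-1}]'; python3 st.py
```

```text
time: 17.6
ee_pos: [0.5095, -0.2531, 0.149]
eef_rot: [0.551, 0.443, -0.551, 0.443]
ft_force: [-0.1, 0.5, -2.2]
width: 0.0152
t 17.6 pos [ 0.5095 -0.2531  0.149 ] q [ 0.73  0.32 -0.41  1.72  0.14  1.14  0.06] F [-0.09  0.49 -2.2 ] T [-0.031 -0.011 -0.017] w 0.0152
toolx [ 0. -0. -1.] tool y yaw -0.2168
```

```bash
python3 -m pendant '[{"translation":[0,0,-0.05],"angular":[0,0,0],"hand":-1},{"translation":[0,0,0],"angular":[0,0,0],"hand":-1}]'; python3 st.py; python3 -m pendant '[{"translation":[0,0,0],"angular":[0,0,0],"hand":0.1},{"translation":[0,0,0],"angular":[0,0,0],"hand":0.1},{"translation":[0,0,0],"angular":[0,0,0],"hand":0.1},{"translation":[0,0,0],"angular":[0,0,0],"hand":0.1},{"translation":[0,0,0],"angular":[0,0,0],"hand":0.1},{"translation":[0,0,1],"angular":[0,0,0],"hand":0.1},{"translation":[0,0,2],"angular":[0,0,0],"hand":0.1},{"translation":[0,0,2.5],"angular":[0,0,0],"hand":0.1},{"translation":[0,0,1],"angular":[0,0,0],"hand":0.1},{"translation":[0,0,0],"angular":[0,0,0],"hand":0.1}]'
python3 - <<'E'
import st
from h import *
a=shot('scene','s8');b=shot('top','t8')
cv2.imwrite('pics/g8.png',np.hstack([cv2.resize(a[180:370,350:500,::-1],(406,514)),cv2.resize(b[180:320,370:480,::-1],(394,500))[:, :]if 0 else cv2.resize(b[180:310,370:470,::-1],(394,514))]))
E
```

```text
time: 17.8
ee_pos: [0.5097, -0.2531, 0.1489]
eef_rot: [0.551, 0.443, -0.551, 0.443]
ft_force: [-0.9, 0.8, 1.9]
width: 0.0155
t 17.8 pos [ 0.5097 -0.2531  0.1489] q [ 0.73  0.32 -0.41  1.72  0.14  1.14  0.06] F [-0.87  0.82  1.91] T [ 0.078  0.153 -0.023] w 0.0155
toolx [ 0.001 -0.    -1.   ] tool y yaw -0.2168
time: 18.8
ee_pos: [0.5103, -0.2534, 0.2153]
eef_rot: [0.552, 0.442, -0.551, 0.444]
ft_force: [-1.3, 0.2, -0.2]
width: 0.0478
t 18.8 pos [ 0.5103 -0.2534  0.2153] q [ 0.73  0.26 -0.41  1.64  0.11  1.26  0.08] F [-1.33  0.15 -0.18] T [-0.012 -0.09  -0.022] w 0.0478
toolx [ 0.003 -0.002 -1.   ] tool y yaw -0.2169
```

View pics/g8.png

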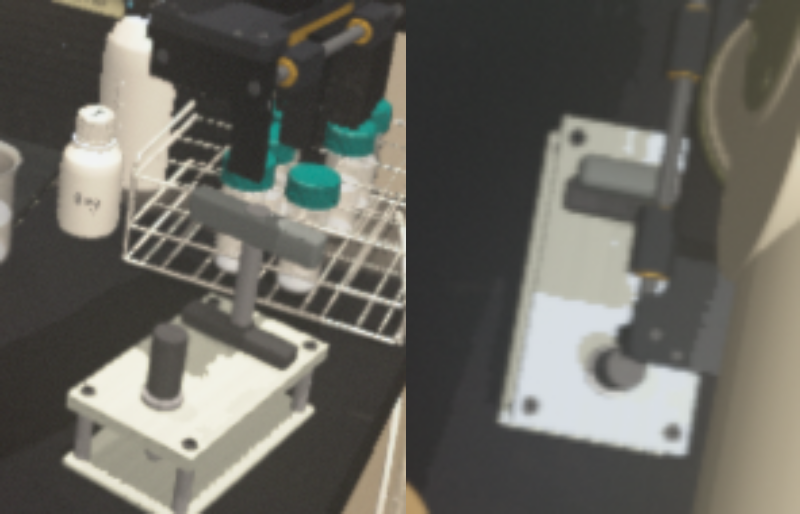

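The key's foot is flat on the stand (left crop (240,335)) and the pin stands at (165,365). Now the pin: I turn the gripper 90° so that its body clears the T-bar.

```bash
python3 -m pendant '[{"translation":[-0.69,0.18,0],"angular":[0,0,7.5],"hand":0.1},{"translation":[-0.69,0.18,0],"angular":[0,0,7.5],"hand":0.1},{"translation":[-0.69,0.18,0],"angular":[0,0,7.5],"hand":0.1},{"translation":[-0.69,0.18,0],"angular":[0,0,7.5],"hand":0.1},{"translation":[-0.69,0.18,0],"angular":[0,0,7.5],"hand":0.1},{"translation":[-0.69,0.18,0],"angular":[0,0,7.5],"hand":0.1},{"translation":[-0.69,0.18,0],"angular":[0,0,7.5],"hand":0.1},{"translation":[-0.69,0.18,0],"angular":[0,0,7.5],"hand":0.1},{"translation":[-0.69,0.18,0],"angular":[0,0,7.5],"hand":0.1},{"translation":[-0.69,0.18,0],"angular":[0,0,7.5],"hand":0.1},{"translation":[-0.69,0.18,0],"angular":[0,0,7.5],"hand":0.1},{"translation":[-0.69,0.18,0],"angular":[0,0,7.5],"hand":0.1},{"translation":[0,0,0],"angular":[0,0,0],"hand":0.1},{"translation":[0,0,0],"angular":[0,0,0],"hand":0.1}]'
python3 - <<'E'
import st
from h import *
a=shot('scene','s9');b=shot('top','t9')
cv2.imwrite('pics/g9.png',np.hstack([cv2.resize(a[180:370,350:500,::-1],(406,514)),cv2.resize(b[180:310,370:470,::-1],(394,514))]))
E
```

```text
time: 20.3
ee_pos: [0.4264, -0.2315, 0.2128]
eef_rot: [0.078, 0.703, -0.078, 0.702]
ft_force: [0.1, 0.2, -0.0]
width: 0.0478
t 20.3 pos [ 0.4264 -0.2315  0.2128] q [ 0.93  0.08 -0.55  1.84  0.05  1.23  1.72] F [ 0.12  0.16 -0.  ] T [ 0.075 -0.194  0.027] w 0.0478
toolx [-0.001  0.001 -1.   ] tool y yaw 1.3498
```

View pics/g9.png

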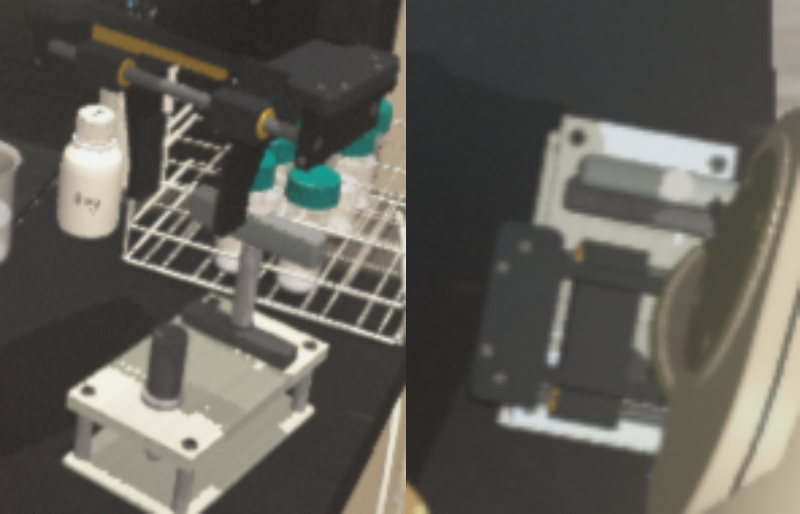

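The open fingers hang over the pin: the jaws open along y, and the body clears the T-bar by about 40 mm (top crop (610,265) against (640,190)). Descending.

```bash
python3 -m pendant '[{"translation":[0,0,-1.5],"angular":[0,0,0],"hand":0.1},{"translation":[0,0,-2],"angular":[0,0,0],"hand":0.1},{"translation":[0,0,-2],"angular":[0,0,0],"hand":0.1},{"translation":[0,0,-2],"angular":[0,0,0],"hand":0.1},{"translation":[0,0,-2],"angular":[0,0,0],"hand":0.1},{"translation":[0,0,-1.5],"angular":[0,0,0],"hand":0.1},{"translation":[0,0,-1.0],"angular":[0,0,0],"hand":0.1},{"translation":[0,0,0],"angular":[0,0,0],"hand":0.1}]'
python3 - <<'E'
import st
from h import *
a=shot('scene','s10')
cv2.imwrite('pics/g10.png',cv2.resize(a[200:370,350:500,::-1],(530,600)))
E
```

```text
time: 21.2
ee_pos: [0.4262, -0.2311, 0.0923]
eef_rot: [0.077, 0.704, -0.076, 0.702]
ft_force: [1.2, -0.6, -0.2]
width: 0.0478
t 21.2 pos [ 0.4262 -0.2311  0.0923] q [ 0.9   0.23 -0.54  1.97  0.14  0.98  1.64] F [ 1.2  -0.63 -0.17] T [ 0.135 -0.194  0.035] w 0.0478
toolx [-0.002  0.002 -1.   ] tool y yaw 1.353
```

View pics/g10.png

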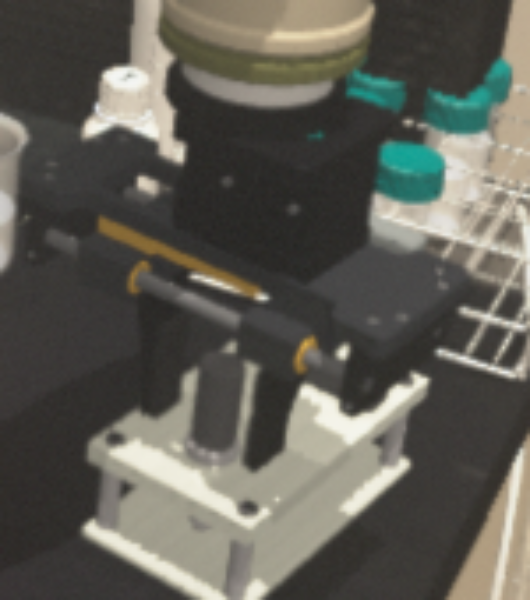

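```bash
python3 -m pendant '[{"translation":[0,0,0],"angular":[0,0,0],"hand":-1},{"translation":[0,0,0],"angular":[0,0,0],"hand":-1},{"translation":[0,0,0],"angular":[0,0,0],"hand":-1},{"translation":[0,0,0],"angular":[0,0,0],"hand":-1},{"translation":[0,0,0],"angular":[0,0,0],"hand":-1},{"translation":[0,0,0],"angular":[0,0,0],"hand":-1},{"translation":[0,0,0],"angular":[0,0,0],"hand":-1},{"translation":[0,0,0],"angular":[0,0,0],"hand":-1}]' 50; python3 st.py
```

```text
time: 22.05
ee_pos: [0.4268, -0.2316, 0.0937]
eef_rot: [0.076, 0.703, -0.077, 0.703]
ft_force: [-1.7, -0.8, 5.7]
width: 0.0198
t 22.05 pos [ 0.4268 -0.2316  0.0937] q [ 0.9   0.23 -0.54  1.97  0.14  0.98  1.65] F [-1.71 -0.77  5.73] T [0.078 0.119 0.03 ] w 0.0198
toolx [ 0. -0. -1.] tool y yaw 1.3539
```

```bash
python3 -m pendant '[{"translation":[0,0,0.7],"angular":[0,0,0],"hand":-1},{"translation":[0,0,1.5],"angular":[0,0,0],"hand":-1},{"translation":[0,0,2.5],"angular":[0,0,0],"hand":-1},{"translation":[0,0,2.5],"angular":[0,0,0],"hand":-1},{"translation":[0,0,2.5],"angular":[0,0,0],"hand":-1},{"translation":[0,0,2.5],"angular":[0,0,0],"hand":-1},{"translation":[0,0,1.8],"angular":[0,0,0],"hand":-1},{"translation":[0,0,0.7],"angular":[0,0,0],"hand":-1},{"translation":[0,0,0],"angular":[0,0,0],"hand":-1}]'
python3 - <<'E'
import st
from h import *
a=shot('scene','s11')
cv2.imwrite('pics/g11.png',cv2.resize(a[140:370,340:510,::-1],(443,600)))
E
```

```text
time: 22.95
ee_pos: [0.4268, -0.2315, 0.241]
eef_rot: [0.076, 0.703, -0.077, 0.703]
ft_force: [-0.1, -0.4, -1.7]
width: 0.0199
t 22.95 pos [ 0.4268 -0.2315  0.241 ] q [ 0.94  0.06 -0.55  1.8   0.03  1.29  1.73] F [-0.09 -0.37 -1.69] T [ 0.074 -0.173  0.064] w 0.0199
toolx [ 0.001 -0.001 -1.   ] tool y yaw 1.354
```

View pics/g11.png

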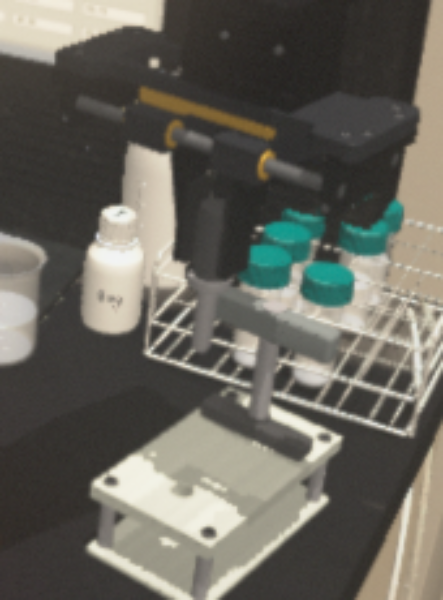

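The pin hangs upright in the jaws (crop (205,300)). The key is standing in its place. Over to the ear.

```bash
python3 -m pendant '[{"translation":[0.12,1.4,0],"angular":[0,0,0],"hand":-1},{"translation":[0.23,2.9,0],"angular":[0,0,0],"hand":-1},{"translation":[0.23,2.9,0],"angular":[0,0,0],"hand":-1},{"translation":[0.23,2.9,0],"angular":[0,0,0],"hand":-1},{"translation":[0.23,2.9,0],"angular":[0,0,0],"hand":-1},{"translation":[0.23,2.9,0],"angular":[0,0,0],"hand":-1},{"translation":[0.23,2.9,0],"angular":[0,0,0],"hand":-1},{"translation":[0.23,2.9,0],"angular":[0,0,0],"hand":-1},{"translation":[0.23,2.9,0],"angular":[0,0,0],"hand":-1},{"translation":[0.23,2.9,0],"angular":[0,0,0],"hand":-1},{"translation":[0.23,2.9,0],"angular":[0,0,0],"hand":-1},{"translation":[0.23,2.9,0],"angular":[0,0,0],"hand":-1},{"translation":[0.23,2.9,0],"angular":[0,0,0],"hand":-1},{"translation":[0.23,2.9,0],"angular":[0,0,0],"hand":-1},{"translation":[0.12,1.46,0],"angular":[0,0,0],"hand":-1},{"translation":[0,0,0],"angular":[0,0,0],"hand":-1},{"translation":[0,0,0],"angular":[0,0,0],"hand":-1}]'
python3 st.py
```

```text
time: 24.7
ee_pos: [0.4581, 0.1743, 0.2397]
eef_rot: [0.076, 0.704, -0.076, 0.702]
ft_force: [0.4, -0.4, -0.7]
width: 0.0196
t 24.7 pos [0.4581 0.1743 0.2397] q [ 0.47  0.13 -0.98  1.78  0.11  1.3   0.82] F [ 0.4  -0.36 -0.72] T [ 0.052 -0.166 -0.035] w 0.0196
toolx [-0.002 -0.    -1.   ] tool y yaw 1.3552
```

```bash
python3 -m pendant '[{"translation":[0,0,-1.2],"angular":[0,0,0],"hand":-1},{"translation":[0,0,-1.6],"angular":[0,0,0],"hand":-1},{"translation":[0,0,-1.6],"angular":[0,0,0],"hand":-1},{"translation":[0,0,-0.8],"angular":[0,0,0],"hand":-1},{"translation":[0,0,-0.3],"angular":[0,0,0],"hand":-1},{"translation":[0,0,0],"angular":[0,0,0],"hand":-1},{"translation":[0,0,0],"angular":[0,0,0],"hand":-1}]'
python3 - <<'E'
import st
from h import *
a=shot('scene','s12');b=shot('top','t12')
cv2.imwrite('pics/g12.png',cv2.resize(a[175:265,190:280,::-1],(600,600),interpolation=cv2.INTER_CUBIC))
cv2.imwrite('pics/g12t.png',cv2.resize(b[190:300,160:270,::-1],(600,600),interpolation=cv2.INTER_CUBIC))
E
```

```text
time: 25.4
ee_pos: [0.4592, 0.1741, 0.186]
eef_rot: [0.077, 0.703, -0.076, 0.703]
ft_force: [1.0, -0.3, -0.8]
width: 0.0199
t 25.4 pos [0.4592 0.1741 0.186 ] q [ 0.45  0.19 -0.98  1.85  0.17  1.19  0.77] F [ 0.99 -0.29 -0.78] T [ 0.158 -0.105  0.033] w 0.0199
toolx [ 0.001  0.    -1.   ] tool y yaw 1.3537
```

View pics/g12.png

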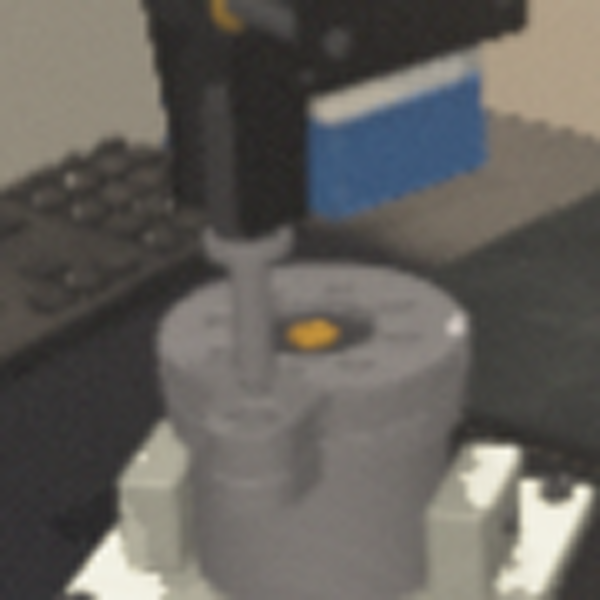

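View pics/g12t.png

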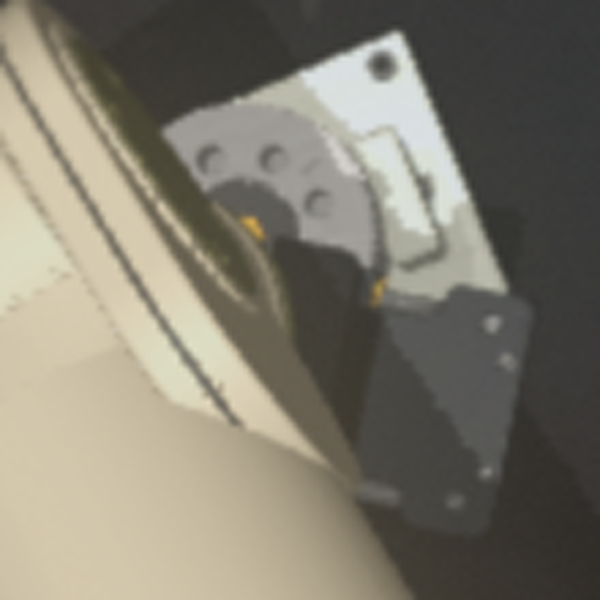

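```bash
python3 - <<'E'
from ov import *
s=600/90
def px(x,y): return ((y+.5)/s-.5+175,(x+.5)/s-.5+190)
H=atz('scene',px(252,413),.094); T=atz('scene',px(256,392),.1033); print('hole',H.round(4),'tip',T.round(4))
a=.383+np.pi
E=np.array([.5132+.061*np.cos(.3908+np.pi),.1961+.061*np.sin(.3908+np.pi)]);print('scene-fit ear',E)
for z in(.1033,.115,.13): 
    q=proj('scene',[[E[0],E[1],z]])[0]; print(z,((q[1]+.5-190)*s-.5).round(1),((q[0]+.5-175)*s-.5).round(1))
q=proj('scene',[[E[0],E[1],.094]])[0];print('hole pred',((q[1]+.5-190)*s-.5).round(1),((q[0]+.5-175)*s-.5).round(1))
im=cv2.imread('pics/s12.png')[215:245,215:245]; cv2.imwrite('pics/g12z.png',cv2.resize(im,(600,600),interpolation=cv2.INTER_CUBIC))
E
```

```text
hole [0.4572 0.1738 0.094 ] tip [0.4547 0.1694 0.1033]
scene-fit ear [0.45679912 0.17286338]
0.1033 251.7 386.5
0.115 249.3 351.3
0.13 246.3 305.5
hole pred 253.5 414.3
```

View pics/g12z.png

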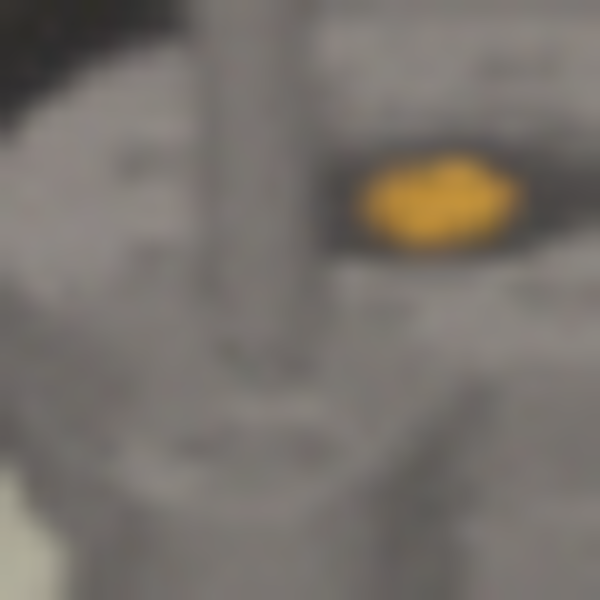

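```bash
python3 - <<'E'
from h import *
R,_=cv2.Rodrigues(np.array(cinf('scene')['rvec'])); print(R.round(3))
E
```

```text
[[ 0.522 -0.853  0.019]
 [-0.388 -0.257 -0.885]
 [ 0.76   0.455 -0.465]]
```

The pin tip is at scene zoom (257,370) and the hole mouth at (258,435). The shank is about 0.5 px right of where it should be, about 1 mm. Correcting and feeling down.

```bash
python3 -m pendant '[{"translation":[-0.05,0.08,-0.4],"angular":[0,0,0],"hand":-1},{"translation":[0,0,-0.3],"angular":[0,0,0],"hand":-1},{"translation":[0,0,-0.3],"angular":[0,0,0],"hand":-1},{"translation":[0,0,-0.2],"angular":[0,0,0],"hand":-1},{"translation":[0,0,0],"angular":[0,0,0],"hand":-1}]'; python3 st.py
```

```text
time: 26.0
ee_pos: [0.4583, 0.1749, 0.1731]
eef_rot: [0.077, 0.703, -0.076, 0.703]
ft_force: [0.3, -0.4, -0.9]
width: 0.0198
t 26.0 pos [0.4583 0.1749 0.1731] q [ 0.44  0.21 -0.97  1.86  0.19  1.17  0.75] F [ 0.27 -0.42 -0.93] T [ 0.064 -0.106 -0.022] w 0.0198
toolx [-0.  0. -1.] tool y yaw 1.354
```

```bash
python3 -m pendant '[{"translation":[0,0,-0.3],"angular":[0,0,0],"hand":-1},{"translation":[0,0,-0.3],"angular":[0,0,0],"hand":-1},{"translation":[0,0,0],"angular":[0,0,0],"hand":-1}]'; python3 st.py
```

```text
time: 26.3
ee_pos: [0.4584, 0.1753, 0.1672]
eef_rot: [0.077, 0.703, -0.076, 0.703]
ft_force: [0.8, 2.0, -2.3]
width: 0.0196
t 26.3 pos [0.4584 0.1753 0.1672] q [ 0.43  0.22 -0.97  1.87  0.19  1.15  0.75] F [ 0.85  2.03 -2.31] T [ 0.677 -0.374  0.023] w 0.0196
toolx [ 0.     0.001 -1.   ] tool y yaw 1.3543
```

```bash
python3 -m pendant '[{"translation":[0.01,0.04,-0.2],"angular":[0,0,0],"hand":-1},{"translation":[0,0,-0.3],"angular":[0,0,0],"hand":-1},{"translation":[0,0,-0.3],"angular":[0,0,0],"hand":-1},{"translation":[0,0,0],"angular":[0,0,0],"hand":-1}]'; python3 st.py
```

```text
time: 26.7
ee_pos: [0.4584, 0.1754, 0.1591]
eef_rot: [0.077, 0.703, -0.076, 0.703]
ft_force: [0.6, 1.5, -3.0]
width: 0.0196
t 26.7 pos [0.4584 0.1754 0.1591] q [ 0.43  0.23 -0.97  1.88  0.21  1.14  0.74] F [ 0.61  1.47 -3.01] T [ 0.632 -0.433  0.014] w 0.0196
toolx [-0.  0. -1.] tool y yaw 1.3541
```

```bash
python3 -m pendant '[{"translation":[0,0.02,-0.3],"angular":[0,0,0],"hand":-1},{"translation":[0,0,-0.3],"angular":[0,0,0],"hand":-1},{"translation":[0,0,-0.3],"angular":[0,0,0],"hand":-1},{"translation":[0,0,0],"angular":[0,0,0],"hand":-1}]'; python3 st.py
```

```text
time: 27.1
ee_pos: [0.4584, 0.1754, 0.15]
eef_rot: [0.077, 0.703, -0.076, 0.703]
ft_force: [1.3, 2.2, -1.3]
width: 0.0203
t 27.1 pos [0.4584 0.1754 0.15  ] q [ 0.42  0.24 -0.96  1.89  0.22  1.12  0.73] F [ 1.31  2.19 -1.33] T [ 0.538 -0.359  0.057] w 0.0203
toolx [-0.  0. -1.] tool y yaw 1.354
```

Through the ring's ear and 11 mm into the vessel's ear without resistance. Continuing home.

```bash
python3 -m pendant '[{"translation":[0.02,0.03,-0.4],"angular":[0,0,0],"hand":-1},{"translation":[0,0,-0.4],"angular":[0,0,0],"hand":-1},{"translation":[0,0,-0.4],"angular":[0,0,0],"hand":-1},{"translation":[0,0,-0.3],"angular":[0,0,0],"hand":-1},{"translation":[0,0,0],"angular":[0,0,0],"hand":-1}]'; python3 st.py
```

```text
time: 27.6
ee_pos: [0.4585, 0.1757, 0.135]
eef_rot: [0.076, 0.703, -0.077, 0.703]
ft_force: [-0.3, 0.3, -1.4]
width: 0.0197
t 27.6 pos [0.4585 0.1757 0.135 ] q [ 0.41  0.26 -0.95  1.9   0.24  1.1   0.71] F [-0.28  0.33 -1.36] T [ 0.1   -0.168  0.037] w 0.0197
toolx [-0.001  0.    -1.   ] tool y yaw 1.354
```

```bash
python3 -m pendant '[{"translation":[0,0,-0.2],"angular":[0,0,0],"hand":-1},{"translation":[0,0,-0.1],"angular":[0,0,0],"hand":-1},{"translation":[0,0,0],"angular":[0,0,0],"hand":-1}]'; python3 st.py
```

```text
time: 27.9
ee_pos: [0.4587, 0.1757, 0.1324]
eef_rot: [0.077, 0.703, -0.077, 0.703]
ft_force: [0.1, 0.2, -0.4]
width: 0.0196
t 27.9 pos [0.4587 0.1757 0.1324] q [ 0.4   0.27 -0.95  1.91  0.25  1.09  0.71] F [ 0.08  0.22 -0.41] T [ 0.132 -0.13   0.053] w 0.0196
toolx [-0. -0. -1.] tool y yaw 1.3539
```

```bash
python3 -m pendant '[{"translation":[0,0,-0.08],"angular":[0,0,0],"hand":-1},{"translation":[0,0,-0.08],"angular":[0,0,0],"hand":-1},{"translation":[0,0,0],"angular":[0,0,0],"hand":-1}]'; python3 st.py
```

```text
time: 28.2
ee_pos: [0.4589, 0.1758, 0.1317]
eef_rot: [0.076, 0.703, -0.077, 0.703]
ft_force: [-4.1, -3.0, 10.6]
width: 0.0198
t 28.2 pos [0.4589 0.1758 0.1317] q [ 0.4   0.27 -0.95  1.91  0.25  1.09  0.7 ] F [-4.12 -2.98 10.55] T [-0.422  0.811 -0.062] w 0.0198
toolx [ 0.    -0.001 -1.   ] tool y yaw 1.3539
```

The stop is felt: 10.6 N at TCP z = 0.1317, exactly the computed home height (collar at 94 mm). Relieving, opening and withdrawing.

```bash
python3 -m pendant '[{"translation":[0,0,0.1],"angular":[0,0,0],"hand":-1},{"translation":[0,0,0],"angular":[0,0,0],"hand":0.1},{"translation":[0,0,0],"angular":[0,0,0],"hand":0.1},{"translation":[0,0,0],"angular":[0,0,0],"hand":0.1},{"translation":[0,0,0],"angular":[0,0,0],"hand":0.1},{"translation":[0,0,0],"angular":[0,0,0],"hand":0.1},{"translation":[0,0,0],"angular":[0,0,0],"hand":0.1},{"translation":[0,0,1],"angular":[0,0,0],"hand":0.1},{"translation":[0,0,2],"angular":[0,0,0],"hand":0.1},{"translation":[0,0,2.5],"angular":[0,0,0],"hand":0.1},{"translation":[0,0,2.5],"angular":[0,0,0],"hand":0.1},{"translation":[0,0,2.5],"angular":[0,0,0],"hand":0.1},{"translation":[0,0,0.5],"angular":[0,0,0],"hand":0.1},{"translation":[0,0,0],"angular":[0,0,0],"hand":0.1}]'
python3 - <<'E'
import st
from h import *
a=shot('scene','s13');b=shot('top','t13')
cv2.imwrite('pics/g13.png',cv2.resize(a[175:285,180:290,::-1],(600,600),interpolation=cv2.INTER_CUBIC))
for n in('pin_grip','pin_collar'): print(n,[(d['point'],d['confidence']) for d in r.mark_of('scene',n)])
E
```

```text
time: 29.6
ee_pos: [0.4591, 0.176, 0.2428]
eef_rot: [0.077, 0.702, -0.076, 0.704]
ft_force: [-0.5, 0.5, 0.3]
width: 0.0482
t 29.6 pos [0.4591 0.176  0.2428] q [ 0.48  0.13 -0.99  1.77  0.11  1.3   0.81] F [-0.45  0.47  0.26] T [ 0.086 -0.132 -0.026] w 0.0482
toolx [ 0.002  0.    -1.   ] tool y yaw 1.3539
pin_grip [([221.7, 227.9], 0.86)]
pin_collar []
```

View pics/g13.png

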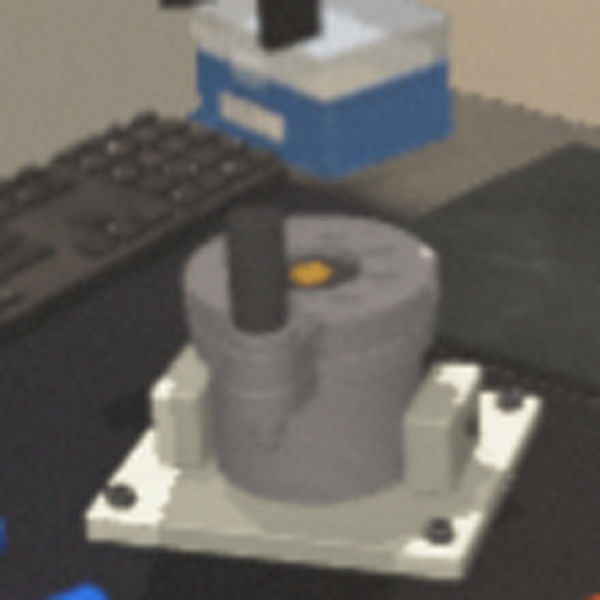

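View pics/s13.png

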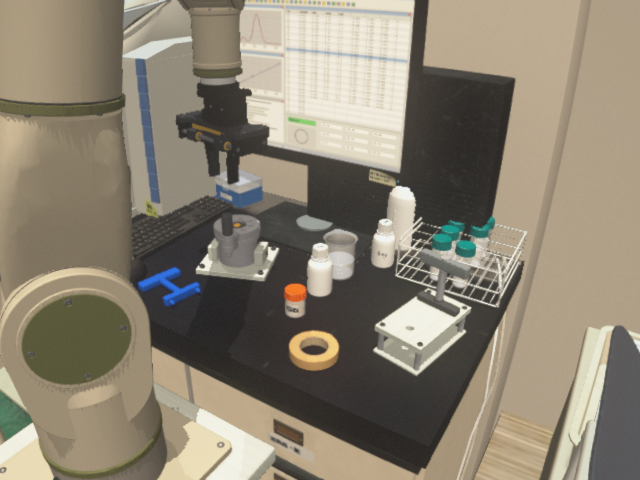

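The locking pin is home (grip at crop (255,270), tip showing below the vessel ear at about (270,435)). But the blue look-alike, which stood upright at first, now lies on the bench at (170,285). I check in the saved pictures when that happened.

```bash
python3 - <<'E'
import cv2,numpy as np
L=[cv2.resize(cv2.imread(f'pics/s{k}.png')[215:325,120:240],(200,183)) for k in(0,1,2,3,4,5,6,8,9,10,11,12)]
cv2.imwrite('pics/bl.png',np.vstack([np.hstack(L[i:i+4]) for i in(0,4,8)]))
T=[cv2.resize(cv2.imread(f'pics/t{k}.png')[270:360,170:260],(200,200)) for k in(0,1,2,3,5,6,7,8,9,12,13,13)]
cv2.imwrite('pics/blt.png',np.vstack([np.hstack(T[i:i+4]) for i in(0,4,8)]))
E
```

```text
(no output)
```

View pics/bl.png

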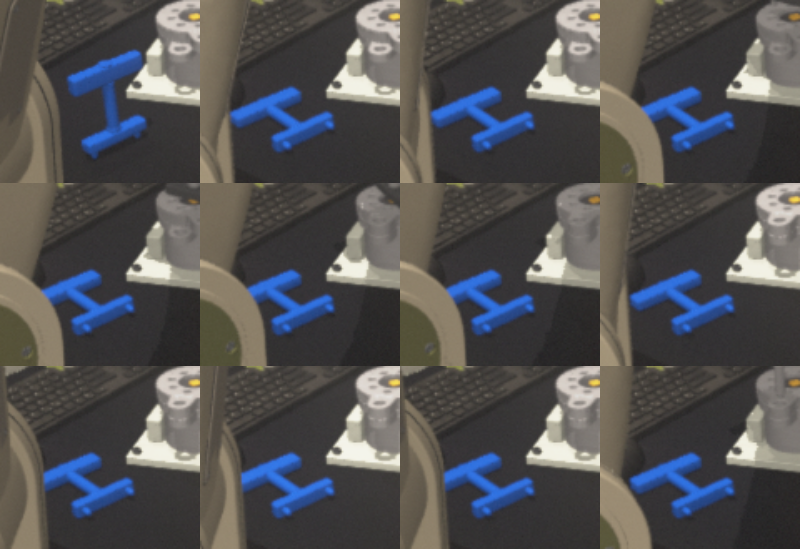

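View pics/blt.png

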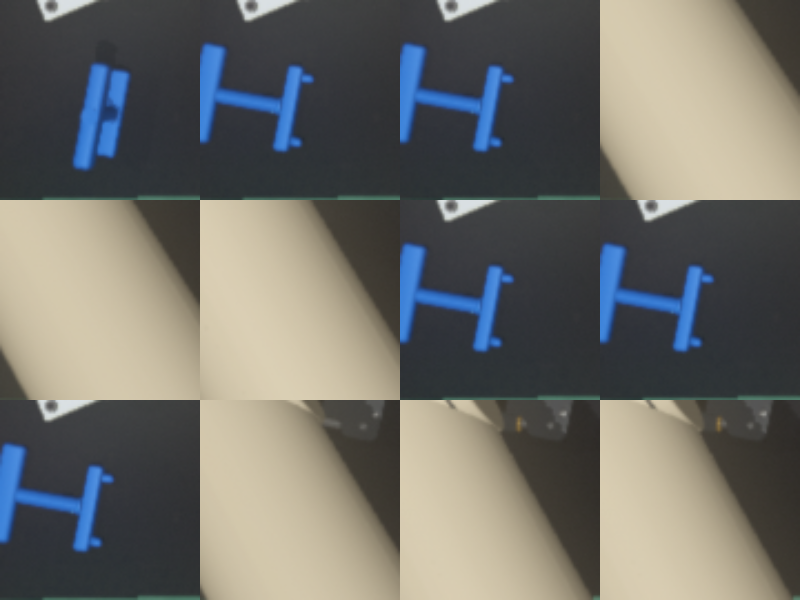

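The blue key toppled between the first picture (t ≈ 1.3 s) and t = 3.6 s. The arm was only moving on the far, right-hand side then, so the key fell by itself from its two pin tips. It is no part of the job, so I leave it. Final check: I move the hand clear to see all from above.

```bash
python3 -m pendant '[{"translation":[-0.5,-2,0.5],"angular":[0,0,0],"hand":0.1},{"translation":[-0.5,-3,0.5],"angular":[0,0,0],"hand":0.1},{"translation":[-0.5,-3,0.5],"angular":[0,0,0],"hand":0.1},{"translation":[-0.5,-3,0.5],"angular":[0,0,0],"hand":0.1},{"translation":[-0.5,-3,0.5],"angular":[0,0,0],"hand":0.1},{"translation":[-0.5,-3,0.5],"angular":[0,0,0],"hand":0.1},{"translation":[-0.5,-2,0.5],"angular":[0,0,0],"hand":0.1},{"translation":[0,0,0],"angular":[0,0,0],"hand":0.1},{"translation":[0,0,0],"angular":[0,0,0],"hand":0.1},{"translation":[0,0,0],"angular":[0,0,0],"hand":0.1}]'
python3 - <<'E'
import st
from h import *
a=shot('scene','s14');b=shot('top','t14')
g=np.array([.5132+.061*np.cos(.3908+np.pi),.1961+.061*np.sin(.3908+np.pi),.124])
print('pin_grip predicted home',proj('scene',g[None]).round(1))
for c in('scene','top'):
  for n in('pin_grip','key_grip','key_foot','stand_key_place','jar','reagent_bottle','beaker'): print(c,n,[(np.round(d['point'],0).tolist(),round(d['confidence'],2)) for d in r.mark_of(c,n)])
cv2.imwrite('pics/g14.png',cv2.resize(b[130:300,140:480,::-1],(800,400),interpolation=cv2.INTER_CUBIC))
E
```

```text
time: 30.8
ee_pos: [0.4237, -0.0131, 0.2764]
eef_rot: [0.076, 0.703, -0.076, 0.703]
ft_force: [0.2, -0.8, -0.1]
width: 0.0476
t 30.8 pos [ 0.4237 -0.0131  0.2764] q [ 0.76 -0.12 -0.76  1.87 -0.09  1.36  1.38] F [ 0.24 -0.76 -0.05] T [ 0.072 -0.166  0.007] w 0.0476
toolx [-0.001  0.001 -1.   ] tool y yaw 1.3556
pin_grip predicted home [[223.2 226.7]]
scene pin_grip [([223.0, 229.0], 0.78)]
scene key_grip [([278.0, 158.0], 0.75), ([264.0, 381.0], 0.65)]
scene key_foot [([307.0, 436.0], 0.89), ([294.0, 186.0], 0.79)]
scene stand_key_place [([307.0, 439.0], 0.68)]
scene jar [([312.0, 292.0], 0.94), ([262.0, 239.0], 0.69), ([223.0, 226.0], 0.64)]
scene reagent_bottle [([261.0, 381.0], 0.91), ([291.0, 319.0], 0.72)]
scene beaker []
top pin_grip [([262.0, 215.0], 0.73)]
top key_grip [([313.0, 172.0], 0.97), ([230.0, 438.0], 0.79)]
top key_foot [([317.0, 213.0], 0.95), ([232.0, 431.0], 0.64)]
top stand_key_place [([231.0, 426.0], 0.82)]
top jar []
top reagent_bottle [([154.0, 333.0], 0.9)]
top beaker [([198.0, 306.0], 0.79), ([261.0, 216.0], 0.19)]
```

View pics/g14.png

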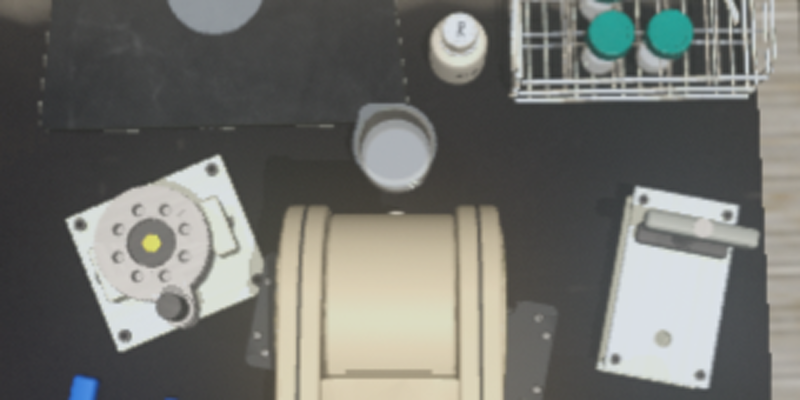

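View pics/s14.png

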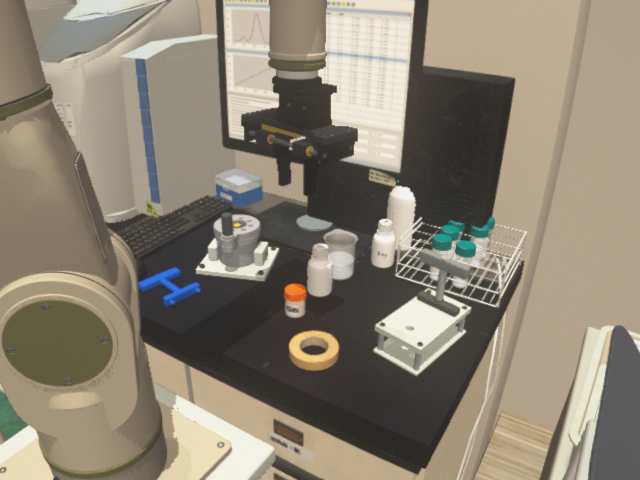

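All is in order. The pin is home (grip at (223,229), predicted (223,227)), the key's foot is at (307,436) against (305,438) at the start, and jar, bottles and beaker are where they were. Handing in.

```bash
python3 -c "
from bench import r
print(r.close_job(), r.read_state()['time'])"
```

```text
the job is handed in; nothing more can be done
the job is handed in; nothing more can be done
```

The digestion vessel is closed and locked, and the key is back in its place in the stand. I handed the job in at about 31 s.

**What I did**
- I took the grey key from the stand and felt both its pins into opposite holes, with the foot seated on the ring at nominal height.
- I turned the ring clockwise to its stop. The torque rose from about 0.25 to 1.0 N m there, and pictures show the ring's ear over the vessel's ear.
- I put the key back in the stand before fetching the pin, because there is only one gripper.
- I then pushed the locking pin home through both ears. The stop was felt at 10.6 N, at the height where the collar lies on the ring's ear.

**Last checks**
- **Pin:** in the scene picture its grip is within about 2 px of the predicted home position.
- **Key:** its foot is within about 2 px of where it stood at the start.
- **Other things:** the jar, bottles and beaker stand where they were. In the last check the network missed the beaker in the scene view, and the jar and near bottle in the top view where the arm hid them. The pictures show all of them in place.

**Disagreements**
- **Blue look-alike key:** it stood at first and was lying down by t = 3.6 s. The arm was then only moving at the stand on the other side, so it seems to have toppled from its two pin tips by itself. I left it lying.
- **Cameras:** the two views differed by 2 to 3 mm, so I made the final fits by relative views and feel.

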